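# Set the vacuum and hold a toy tug flush on the tilted clamp pad

### The arm

A 7-joint arm with a two-finger parallel gripper is mounted at the origin on the work surface. World frame = base frame: x ahead of the robot, y to its left, z up, the work surface at z = 0. Lengths are in mm, angles in rad, forces in N, time in s.
With the tool pointing down it reaches from about 400 to 850 mm from the base axis. Payload 10.4 kg.
Tool frame: the origin (TCP) lies midway between the tips of the shut fingers; the grasp point (between the pads) lies manip.grip_depth behind it (manip.grip_depth is the distance from the TCP to the grasp point, in mm); z points along the fingers, y is the direction in which the jaws open and shut (so a half turn about z gives the same grasp; the last joint's range is limited). The gripper opens to 87 mm and grips with 3 to 60 N. Pads are 19 mm wide; open, the fingers measure 117 mm over their backs; the gripper's body (75 mm by 190 mm) begins 51 mm behind the grasp point.
Start: joints at [1.293, 0.332, -0.065, 1.46, 0.022, 1.35, -0.088], TCP at [157.555, -604.84, 194.776] pointing down, gripper open.
Joint ranges: [-2.6, 2.6], [-0.5, 2.12], [-1.47, 1.34], [0.16, 2.42], [-1.27, 4.41], [0.06, 2.06], [-2.6, 2.6]. Speed limits (rad/s): [2.22, 2.22, 2.79, 2.79, 3.14, 3.14, 3.14].

### API

Orientations are given as a unit quaternion [x, y, z, w].
In Python, from plant import telemetry, eyes, manip gives the robot as it stands.
- The arm moves only by the tool carry_out, never from a script. Its argument "commands" is one flat list of numbers, 4 for each row, row after row: the shift along the tool's x, y, z in m, then the turn about the tool's z in degrees. In form: [x, y, z, yaw, x, y, z, yaw, ...]. A call has 1 to 5 rows; each row is the pose to reach, as a shift and turn from the pose commanded when the call began, along the tool's axes at that moment; what a row does not reach only later rows make up. A row lasts 1/10 s, in which the tool goes at most 50 mm and 8.59 degrees, less where a joint would pass 70% of its speed; a pose out of reach is approached as far as the arm can. A call with a gripper value outside its range is refused whole. "fingers" is the opening, from 0 (shut) to 1 (fully open), set as the call begins (left out, the last holds). The fingers move at their own pace and stop on an object; the grip force is fixed at half the most. Time passes only in rows, so rows that repeat a pose let the fingers close. It gives the time, the measured TCP pose, the force and the opening at its end, in the units of the state.
- telemetry.sense(): the state, without advancing time (a new reading comes with each control period).
- eyes.read_camera(name): name is "scene" or "top" or "wrist"; returns a dict with "pixels" (480x640x3 uint8, red, green, blue), "intrinsics" (3x3 intrinsics, pixels), "rvec" (rotation vector, rad) and "tvec" (3), from world to camera coordinates, as OpenCV has them. Camera axes: x right, y down, z forward; pixel columns grow to the right and rows downward; lengths in mm; the calibration is good to about 2 mm. A picture is of the moment at which its call begins. There is no depth.
- manip.finish_job(): hands the job in, once; it reports no verdict.
The state is a dict: "time_s": time; "joint_positions": joint angles; "joint_velocities": joint speeds; "tau": joint torques, N m; "tool_pos": TCP position; "tcp_rot": TCP orientation; "force": force on the tool from outside, world axes, zero at the start; "moment": the same for the moment, N m; "grip_width": finger opening in mm.
Only numpy, scipy, OpenCV 4.12 (cv2) and the standard library are available. Lean on these libraries where they do the work, as an engineer would, in place of code of your own. Each camera call takes 0.05 s, during which the arm holds its last target.

### The job

Get the wooden toy tug ready for carving on the tilting vacuum clamp: first turn the regulator knob so that its pointer stands at the one long mark on the dial, and let go of it. Then pick up the tug with the rounded bow and hold it, bow up the slope, centred on the sloping suction pad and in line with it, its underside flush on the pad all over, pushing steadily with about 10 N so that the pad can seal. Finish while still holding it there in the gripper, do not let go; leave the other things on the bench where they are.

Things in the scene. Friction and masses are not known exactly. Their poses are not given: they have to be found in the camera images.
- knob (a joint): angle (rad) of the vacuum regulator's knob, growing clockwise seen from above. It turns endlessly and stays where it is left (friction 0.05 N m). At 0 the pointer points to the station's +x. The dial has short marks every 15 degrees and one long, broad mark, where the pointer stands at 0.785. It starts 45 to 80 degrees anticlockwise of that.
- knob_grip (a point): on the knob's upright axis at the height to grip. The knob is a bar 44 mm long (along this point's x, pointer end at +x), 13 wide (y), 36 high, on a round skirt 48 in diameter. The bar's top is 11 mm above this point, the skirt's top 23 below, the dial (86 in diameter) 33 below.
- station: the vacuum clamp, fixed to the bench: grey base plate 190 (x) by 350 (y) by 12 mm, origin under its centre. The regulator (dial, knob) stands at y = -105; the tilting head at y = +75 between two cheeks (114 over their outsides, tops 100 above the bench), its level pivot along y, 78 above the bench.
- pad_face (a point): centre of the face of the dark foam-rubber suction pad on the tilting head: z is the face's outward normal, x runs up the slope (away from the robot), y level across. The head is locked at a slope of 11 to 34 degrees, different each time. This point moves with the face as the pad gives.
- pad: the suction pad as a whole, 62 (x) by 34 (y) mm, origin 14 mm below pad_face, same axes. Its face stands 14 mm above the aluminium plate (112 x 80) that carries it. Pressed along its normal it gives 1 mm for every 2.5 N, up to 9 mm, and springs back; it does not tilt.
- hull_mid (a point): the unfinished wooden toy tug: centre of its straight-sided part, half-way up the hull, 18 mm above the flat underside. x to the bow, y to port, z up. Hull 54 wide (gripped there), 36 high; square stern at x = -50, straight sides to x = +46, half-round bow to x = +73. On deck a block 40 long, 32 wide, 20 high at x = -6. Mass 0.11 to 0.2 kg.
- hull_bow (a point): foremost point of the toy tug's bow, half-way up the hull
- hull: the toy tug as a whole, origin 18 mm below hull_mid (on the underside), same axes
- offcut: plain rectangular wood offcut, 130 x 60 x 38, square at both ends, no raised block on top; not the boat; sizes in mm. A bystander, origin under its middle.
- mallet: wooden joiner's mallet lying on its side, about 280 long, head 70 high; sizes in mm. A bystander, origin under its middle.
- chisel: wood chisel, 260 long, lying flat between the robot and the clamp; sizes in mm. A bystander, origin under its middle.
- glue: upright bottle of wood glue, 60 diameter, 170 tall; sizes in mm. A bystander, origin under its middle.
- tape: tape measure standing on edge, 75 x 40 x 68 high; sizes in mm. A bystander, origin under its middle.
- trysquare: try square lying flat, 120 stock with a 190 blade; sizes in mm. A bystander, origin under its middle.
- sandblock: cork-faced sanding block, 110 x 65 x 28; sizes in mm. A bystander, origin under its middle.
Mind the look-alikes: they are no part of the job. What is shaped like the hull but pink or turquoise is not meant.

How it is judged (in metres and radians):
On the way, in this order (a step that is already met when the one before it is completed fails the run):
1. the knob's pointer is at the long mark and the gripper has let go of it (value of joint knob between 0.685 and 0.885 rad and distance between the grasp point and knob_grip above 0.04 m), for 0.3 s.
2. the tug is picked up off the bench in the gripper (height (world z) of hull_mid above 0.06 m and contact force between the fingers and hull above 1 N and contact force between hull and pad below 0.1 N), for 0.2 s.
At the end, for the whole second after the job is handed in: Knob within 0.1 rad of the long mark (0.785). Tug held in the fingers at rest on the pad, bow up-slope: middle within 12 mm along and 10 mm across of the pad's centre, length within 0.12 rad of the pad's x, underside within 0.05 rad of the face, pressed on with 4 to 20 N (value of joint knob between 0.685 and 0.885 rad and x of hull_mid in the frame of pad_face between -0.012 and 0.012 m and y of hull_mid in the frame of pad_face between -0.01 and 0.01 m and z of hull_mid in the frame of pad_face between 0.014 and 0.0215 m and angle between the z axis of hull_mid and the z axis of pad_face, either way round below 0.05 rad and angle between the x axis of hull_mid and the x axis of pad_face, either way round below 0.12 rad and x of hull_bow in the frame of pad_face above 0.05 m and contact force between hull and pad between 4 and 20 N and contact force between the fingers and hull above 2 N and linear speed of hull below 0.02 m/s); the arm keeps its last pose, push and grip.
It fails at once if a bystander is moved by more than 30 mm (distance of any of offcut, mallet, chisel, glue, tape, trysquare, sandblock from where it was at the start of the episode above 0.03 m).
It fails at once if the tug is rammed onto the pad with more than 40 N (contact force between hull and pad above 40 N).
It also fails if it takes over 58 s, if anything falls off the work surface, if the arm or the gripper's body presses on something with over 40 N, if the wrist force passes 120 N, or if a joint passes its speed limit or range.

## Working session

There is one attempt and no reset: what is moved stays moved. The work goes in short steps, Python scripts to look and compute and a tool call to move; the robot and the scene stay as the last step left them, time stands still between calls to the robot, and variables do not carry over. Pictures are saved under pics/ and viewed, and the job is handed in when it is done.

Besides the shell and the picture viewer there is one more tool, called after ">>>" in YAML: its name, and indented under it one key for each argument. carry_out: Moves the arm, as the interface text tells. Its arguments: {"type":"object","properties":{"commands":{"type":"array","items":{"type":"number"}},"fingers":{"type":"number"}},"required":["commands"]}

```bash
ls; mkdir -p pics
python3 - <<'E'
from plant import telemetry, eyes, manip
import cv2
s=telemetry.sense(); print(s); print(manip.grip_depth, [a for a in dir(manip) if a[0]!='_'])
for n in ["scene","top","wrist"]:
    c=eyes.read_camera(n); cv2.imwrite(f"pics/{n}0.png",c["pixels"][:,:,::-1]); print(n,c["intrinsics"].tolist(),c["rvec"],c["tvec"])
E
```

```text
pics
{'time_s': 0.0, 'joint_positions': array([ 1.29341928,  0.33290923, -0.06466673,  1.46094187,  0.02160415,
        1.34988137, -0.08850603]), 'joint_velocities': array([-0.00040508, -0.00149693,  0.00091011, -0.00020047,  0.00053703,
       -0.00129891, -0.00057781]), 'tau': array([-6.14491728e-04, -6.23266840e+01,  2.39275920e-02, -3.89900672e+01,
       -6.14430942e-02,  3.98861559e-02,  2.03876684e-04]), 'tool_pos': array([ 157.38369774, -604.42289051,  193.93028763]), 'tcp_rot': array([ 9.91897779e-01,  1.27036507e-01, -1.31498402e-04, -7.10160417e-04]), 'force': array([-0.12779261, -0.32325362, -0.22207811]), 'moment': array([-0.00104878,  0.0264878 ,  0.01911021]), 'grip_width': 87.10479860981363}
18.700000000000003 ['IKError', 'finish_job', 'grip_depth']
scene [[480.5693365592858, 0.0, 323.5361689383045], [0.0, 480.5693365592858, 243.26208616092507], [0.0, 0.0, 1.0]] [ 1.35925124  2.41723677 -0.70196478] [ 233.74944306 -269.34355384 1619.88257173]
top [[451.14638910407405, 0.0, 328.08652296192173], [0.0, 451.14638910407405, 238.86503159627182], [0.0, 0.0, 1.0]] [ 2.21863231 -2.15404993  0.08616848] [ -25.46889615  447.18961484 1144.89587507]
wrist [[404.1606322265329, 0.0, 321.52498172583864], [0.0, 404.1606322265329, 238.03697841477725], [0.0, 0.0, 1.0]] [-2.31746559  1.79325316  0.23245097] [-623.87774799  -30.84851352  389.2799919 ]
```

View pics/top0.png

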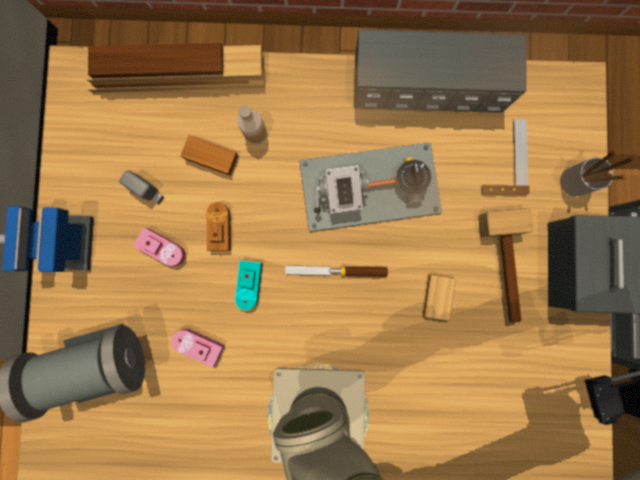

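View pics/scene0.png

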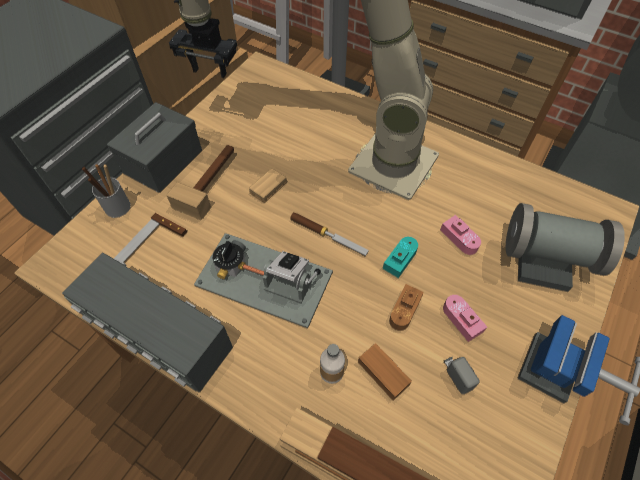

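View pics/wrist0.png

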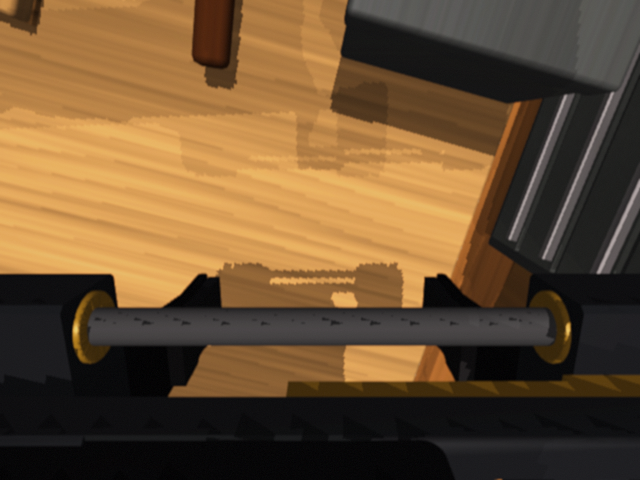

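Candidates for the tug: the brown hull at top (217,228), turquoise at (248,286), pink at (160,247) and (197,347), and the brown square offcut at (208,156). By the description it is the brown one with the rounded bow. I'll check that in a crop and measure roughly.

```bash
cat > h.py <<'E'
from plant import telemetry, eyes, manip
import cv2, numpy as np
from scipy.spatial.transform import Rotation as R
def cam(n,save=None):
    c=eyes.read_camera(n); c['R']=cv2.Rodrigues(np.array(c['rvec'],float))[0]; c['t']=np.array(c['tvec'],float).ravel(); c['K']=np.array(c['intrinsics']); c['C']=-c['R'].T@c['t']
    if save: cv2.imwrite(f"pics/{save}.png",c['pixels'][:,:,::-1])
    return c
def onz(c,uv,z):
    d=c['R'].T@np.linalg.solve(c['K'],np.array([uv[0],uv[1],1.])); s=(z-c['C'][2])/d[2]; return c['C']+s*d
def proj(c,P):
    P=np.atleast_2d(np.array(P,float)); q=(c['R']@P.T).T+c['t']; q=(c['K']@q.T).T; return q[:,:2]/q[:,2:]
def crop(c,x0,y0,x1,y1,f,name):
    im=c['pixels'][y0:y1,x0:x1,::-1]; cv2.imwrite(f"pics/{name}.png",cv2.resize(im,None,fx=f,fy=f,interpolation=cv2.INTER_CUBIC))
def tool(P,s=None):
    "world displacement to P (TCP target) in tool axes, mm"
    s=s or telemetry.sense(); Rt=R.from_quat(s['tcp_rot']); return Rt.inv().apply(np.array(P)-s['tool_pos'])
def st():
    s=telemetry.sense(); m=R.from_quat(s['tcp_rot']).as_matrix()
    print('t',s['time_s'],'tcp',s['tool_pos'].round(1),'yaw x-axis deg',np.degrees(np.arctan2(m[1,0],m[0,0])).round(2),'z',m[:,2].round(4),'F',s['force'].round(2),'M',s['moment'].round(3),'grip',round(s['grip_width'],2),'j',s['joint_positions'].round(3))
E
python3 - <<'E'
from h import *
c=cam('top'); crop(c,180,130,460,310,2.8,'topcrop')
for n,uv,z in [('tug',(217,228),36),('knob',(413,177),60),('pad',(345,190),95),('st corners',(302,160),12),('',(433,144),12),('',(440,212),12),('',(309,230),12),('glue',(250,128),80),('offcut',(208,156),38)]: print(n,onz(c,uv,z).round(0))
w=cam('wrist'); s=telemetry.sense(); print('cam in tool',tool(w['C']),c['C'])
E
```

```text
tug [466. 270.  36.]
knob [ 606. -220.   60.]
pad [562. -49.  95.]
st corners [653.  62.  12.]
 [ 706. -281.   12.]
 [ 527. -301.   12.]
 [470.  38.  12.]
glue [712. 189.  80.]
offcut [649. 301.  38.]
cam in tool [  68.18134284   -0.57100967 -189.60538695] [ 362.48678463   -7.2757411  1174.71876447]
```

View pics/topcrop.png

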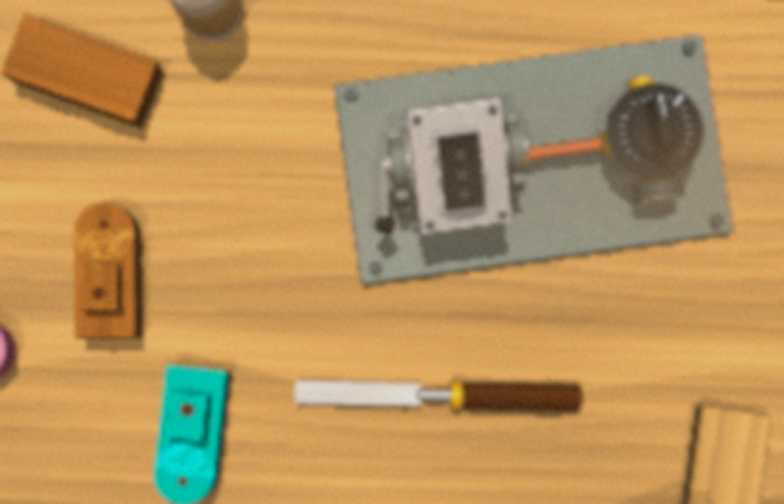

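The crop confirms it: the brown tug (bow up in the image, deck block) is at about top (217,228). The black knob is at (413,177) and the pad at (345,188). I'll hover beside the knob first.

Run:
```python
from h import *
st(); print(tool([555,-235,230]))
w=cam('wrist'); print(w['R'][2], w['R'][0])
```

```text
t 0.25 tcp [ 157.5 -604.7  194.4] yaw x-axis deg 14.6 z [-2.e-04  6.e-04 -1.e+00] F [-0.53  0.23 -0.32] M [-0.023 -0.001  0.011] grip 87.36 j [ 1.293  0.333 -0.065  1.46   0.022  1.35  -0.089]
[ 477.84362026 -257.57637073  -35.45217614]
[-0.24570008 -0.06337863 -0.96727174] [ 2.50839261e-01 -9.68028709e-01 -2.88328876e-04]
```

>>> carry_out:
  commands: [0.04,-0.022,-0.01,0,0.08,-0.044,-0.02,0,0.12,-0.066,-0.03,0,0.16,-0.088,-0.036,0,0.2,-0.11,-0.036,0]

```text
time_s: 0.8
tool_pos: [324.8, -446.9, 232.0]
tcp_rot: [0.992, 0.127, 0.0, 0.001]
force: [1.4, -0.2, 0.3]
grip_width: 86.8
```

>>> carry_out:
  commands: [0.04,-0.022,0,0,0.08,-0.044,0,0,0.12,-0.066,0,0,0.16,-0.088,0,0,0.2,-0.11,0,0]

```text
time_s: 1.3
tool_pos: [490.3, -289.8, 231.0]
tcp_rot: [0.992, 0.127, 0.0, 0.0]
force: [0.2, -1.9, 0.1]
grip_width: 87.0
```

>>> carry_out:
  commands: [0.04,-0.02,0,0,0.078,-0.038,0,0,0.078,-0.038,0,0,0.078,-0.038,0,0]

```text
time_s: 1.7
tool_pos: [555.5, -233.7, 230.4]
tcp_rot: [0.992, 0.128, -0.0, -0.0]
force: [-0.2, -0.8, 0.2]
grip_width: 86.9
```

Run:
```python
from h import *
st(); w=cam('wrist','w1')
```

```text
t 1.7 tcp [ 555.5 -233.7  230.4] yaw x-axis deg 14.72 z [-5.e-04  4.e-04 -1.e+00] F [-0.15 -0.81  0.2 ] M [-0.016  0.03  -0.007] grip 86.87 j [ 0.654  0.297 -0.415  1.451  0.119  1.419 -1.077]
```

View pics/w1.png

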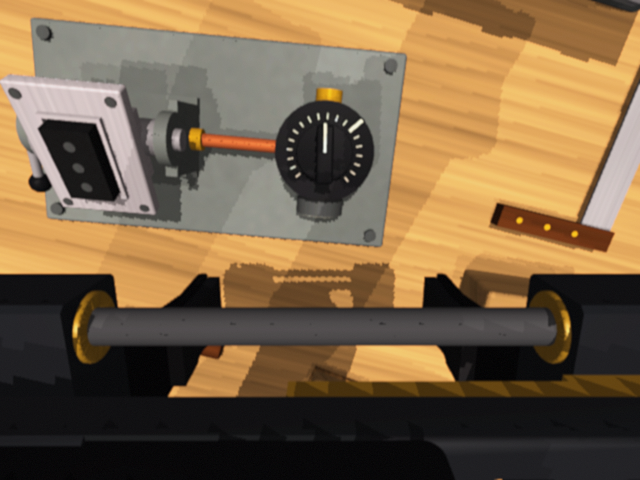

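Run:
```python
from h import *
w=cam('wrist'); crop(w,260,80,400,230,5,'k1'); crop(w,0,0,420,260,1.9,'k2')
for uv in [(33,17),(405,55),(382,246),(47,218)]: print(onz(w,uv,12).round(1))
```

```text
[652.8  62.8  12. ]
[ 707.4 -275.6   12. ]
[ 524.4 -308.1   12. ]
[466.6  34.8  12. ]
```

View pics/k1.png

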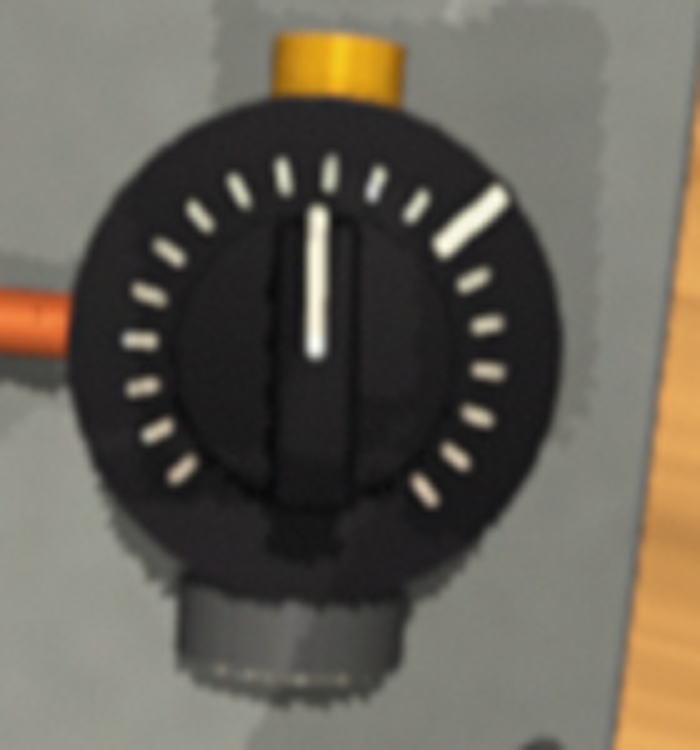

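View pics/k2.png

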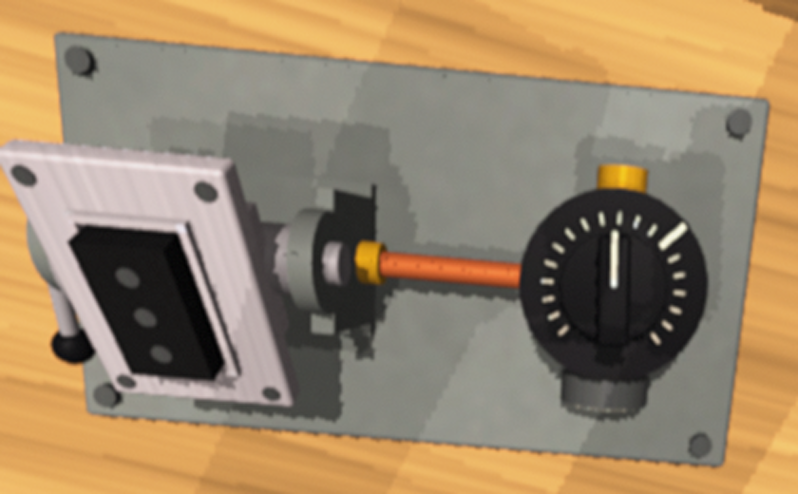

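Run:
```python
from h import *
from scipy.optimize import least_squares
w=cam('wrist'); t=cam('top')
loc=np.array([[95,175,12],[95,-175,12],[-95,-175,12],[-95,175,12]],float)
wp=np.array([(30,17.4),(404.7,52.6),(380,244.2),(46.8,217.9)])
tp=np.array([(334,86),(704,37),(732,234),(364,286)])/2.8+[180,130]-0.0
def W(p,l): 
    a=p[2]; return np.array([[np.cos(a),-np.sin(a),0],[np.sin(a),np.cos(a),0],[0,0,1]])@np.array(l).T+np.array([[p[0]],[p[1]],[0]])
f=lambda p:np.r_[(proj(w,W(p,loc).T)-wp).ravel(),(proj(t,W(p,loc).T)-tp).ravel()*1]
r=least_squares(f,[589,-121,.15]); print(r.x,np.degrees(r.x[2]),f(r.x).round(1))
np.save('station.npy',r.x)
k=W(r.x,[[0,-105,0]]).ravel(); print('knob',k,'head',W(r.x,[[0,75,78]]).ravel())
for z in (40,60,70,80,90,100): print(z,proj(w,[[k[0],k[1],z]]).round(1),proj(t,[[k[0],k[1],z]]).round(1))
# dial ellipse: fit z by dark disc edges: left 70/5+260, right 562/5+260
a=np.linspace(0,2*np.pi,361)
for z in (40,50,60,70,80):
    c=proj(w,np.c_[k[0]+43*np.cos(a),k[1]+43*np.sin(a),z+0*a]); print(z,c.min(0).round(1),c.max(0).round(1))
print('meas min',(70/5+260,97/5+80),'max',(562/5+260,))
```

```text
[ 5.87443636e+02 -1.20804122e+02  1.67354365e-01] 9.58869880415994 [-3.4 -1.1  2.3 -1.   2.   2.7 -1.7  1.5  0.6 -0.4  0.4 -0.8  1.7 -0.
 -0.4 -0.2]
knob [ 604.93393385 -224.33715782    0.        ] head [574.95056659 -46.85195369  78.        ]
40 [[323.6 150.3]] [[413.1 179.2]]
60 [[323.7 151.3]] [[414.6 177.6]]
70 [[323.8 151.8]] [[415.4 176.7]]
80 [[323.8 152.4]] [[416.2 175.9]]
90 [[323.9 153. ]] [[417.1 175. ]]
100 [[324.  153.7]] [[417.9 174.1]]
40 [276.8 101.1] [370.3 196.7]
50 [275.6 100.2] [371.6 198.4]
60 [274.4  99.3] [373.  200.1]
70 [273.1  98.4] [374.5 202. ]
80 [271.7  97.4] [376. 204.]
meas min (274.0, 99.4) max (372.4,)
```

Run:
```python
from h import *
w=cam('wrist')
a=onz(w,(316/5+260,355/5+80),101);b=onz(w,(318.5/5+260,207/5+80),101); d=b-a; print(a,b,'pointer',np.degrees(np.arctan2(d[1],d[0])))
k=onz(w,(315/5+260,348/5+80),57); print('dial c',k)
for uv in [(441,247),(500,193)]:
    m=onz(w,(uv[0]/5+260,uv[1]/5+80),57); d=m-k; print('mark',np.degrees(np.arctan2(d[1],d[0])),np.hypot(*d[:2]))
print('expected mark', 9.2-45)
print(tool([605,-224,76]))
```

```text
[ 606.72540555 -223.52853369  101.        ] [ 628.13485566 -218.40060193  101.        ] pointer 13.469575132628652
dial c [ 605.99544319 -223.76135173   57.        ]
mark -37.49615989217545 27.80417709514727
mark -36.25844870450799 41.26614768657661
expected mark -35.8
[ 52.03781236   1.00178823 154.90249111]
```

>>> carry_out:
  commands: [0.03,0.001,0,1,0.053,0.001,0.02,1.2,0.053,0.001,0.05,1.2,0.053,0.001,0.08,1.2,0.053,0.001,0.11,1.2]

```text
time_s: 2.45
tool_pos: [606.2, -223.2, 119.7]
tcp_rot: [0.993, 0.116, 0.0, 0.0]
force: [-1.2, 0.7, 0.1]
grip_width: 86.9
```

Run:
```python
from h import *
st(); w=cam('wrist','w2'); print(tool([606,-224,75])); cam('scene','s2')
```

```text
t 2.45 tcp [ 606.2 -223.2  119.7] yaw x-axis deg 13.33 z [ 2.e-04 -5.e-04 -1.e+00] F [-1.22  0.71  0.1 ] M [-0.019 -0.041  0.022] grip 86.89 j [ 0.587  0.457 -0.408  1.479  0.186  1.244 -1.182]
[ 2.33004667  2.14751924 39.07639355]
```

View pics/w2.png

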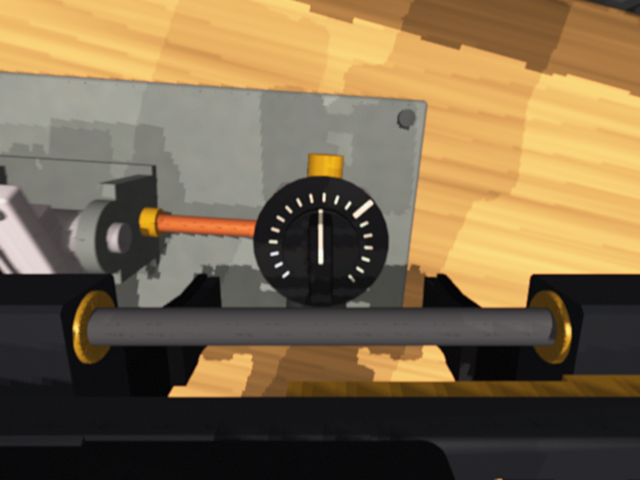

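Run:
```python
from h import *
st();print(tool([606,-224,75])); w=cam('wrist'); 
a=onz(w,(321,240),101); print(a,w['C'])
print('dial disc center', onz(w,(320,240),57))
st()
```

```text
t 2.55 tcp [ 603.6 -222.6  116.5] yaw x-axis deg 13.33 z [-0.0067  0.0018 -1.    ] F [-0.38 -0.15  0.24] M [ 0.022 -0.015  0.065] grip 86.92 j [ 0.587  0.46  -0.408  1.482  0.186  1.245 -1.182]
[ 2.26819792  2.06438101 41.52858111]
[ 616.23366839 -218.70614795  101.        ] [ 671.08655404 -206.69902156  305.86274436]
dial disc center [ 604.30551585 -220.66369219   57.        ]
t 2.6 tcp [ 605.1 -222.8  119.5] yaw x-axis deg 13.34 z [-3.2e-03  8.0e-04 -1.0e+00] F [ 0.07 -0.27  1.13] M [-0.037  0.03  -0.027] grip 87.0 j [ 0.587  0.458 -0.408  1.478  0.186  1.247 -1.182]
```

>>> carry_out:
  commands: [0,0.001,0.015,0,0,0.001,0.028,0,0,0.001,0.038,0,0,0.001,0.045,0,0,0.001,0.045,0]

```text
time_s: 3.1
tool_pos: [606.3, -223.1, 74.6]
tcp_rot: [0.993, 0.117, -0.001, -0.0]
force: [-0.7, -0.1, 0.4]
grip_width: 87.1
```

>>> carry_out:
  commands: [0,0,0,0,0,0,0,0]

```text
time_s: 3.3
tool_pos: [607.3, -223.3, 76.4]
tcp_rot: [0.993, 0.117, 0.0, 0.0]
force: [0.0, -0.2, -0.1]
grip_width: 87.3
```

Run:
```python
from h import *
st(); w=cam('wrist','w3'); c=cam('scene'); crop(c,180,210,360,330,4,'s3')
```

```text
t 3.3 tcp [ 607.3 -223.3   76.4] yaw x-axis deg 13.4 z [ 9.e-04 -4.e-04 -1.e+00] F [ 0.05 -0.2  -0.14] M [-0.04  -0.013 -0.029] grip 87.26 j [ 0.583  0.496 -0.402  1.52   0.204  1.166 -1.193]
```

View pics/w3.png

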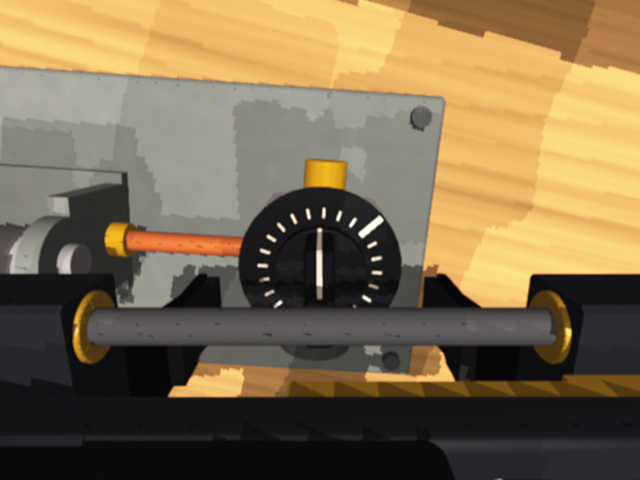

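View pics/s3.png

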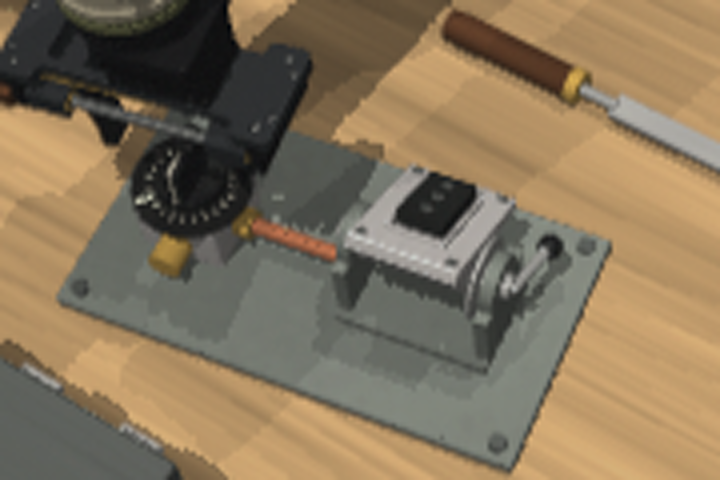

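Fingers straddle the knob bar (wrist (320,265)), force is near zero. Closing on it.

>>> carry_out:
  commands: [0,0,0,0,0,0,0,0,0,0,0,0,0,0,0,0,0,0,0,0]
  fingers: 0

```text
time_s: 3.9
tool_pos: [606.9, -223.3, 75.7]
tcp_rot: [0.993, 0.117, -0.0, 0.0]
force: [0.1, 0.1, 0.3]
grip_width: 54.7
```

>>> carry_out:
  commands: [0,0,0,0,0,0,0,0,0,0,0,0]

```text
time_s: 4.2
tool_pos: [606.9, -223.3, 75.8]
tcp_rot: [0.993, 0.117, 0.0, 0.0]
force: [0.4, -0.9, 1.2]
grip_width: 31.1
```

Run:
```python
from h import *
st(); w=cam('wrist'); crop(w,220,150,420,320,4,'w4')
```

```text
t 4.2 tcp [ 606.9 -223.3   75.8] yaw x-axis deg 13.4 z [ 1.e-04 -1.e-04 -1.e+00] F [ 0.43 -0.88  1.18] M [ 0.021 -0.     0.016] grip 31.14 j [ 0.583  0.496 -0.402  1.521  0.204  1.166 -1.193]
```

View pics/w4.png

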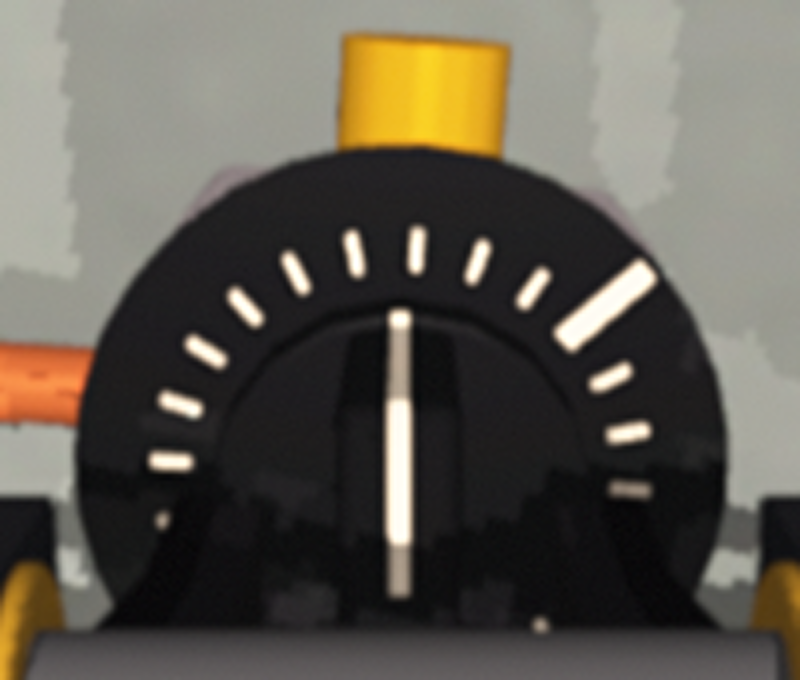

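>>> carry_out:
  commands: [0,0,0,0,0,0,0,0,0,0,0,0,0,0,0,0,0,0,0,0]

```text
time_s: 4.75
tool_pos: [606.7, -222.6, 75.8]
tcp_rot: [0.993, 0.117, -0.0, -0.0]
force: [-3.2, 4.0, 2.3]
grip_width: 12.3
```

>>> carry_out:
  commands: [0,0,0,5,0,0,0,11,0,0,0,18,0,0,0,25,0,0,0,30]

```text
time_s: 5.25
tool_pos: [606.8, -222.5, 75.8]
tcp_rot: [0.989, -0.146, -0.0, -0.0]
force: [-2.9, 3.3, 2.1]
grip_width: 12.8
```

>>> carry_out:
  commands: [0,0,0,7,0,0,0,14,0,0,0,19.4,0,0,0,19.4,0,0,0,19.4]

```text
time_s: 5.75
tool_pos: [606.8, -222.4, 75.8]
tcp_rot: [0.952, -0.308, -0.0, -0.0]
force: [-2.4, 4.4, 3.5]
grip_width: 12.3
```

Run:
```python
from h import *
st(); w=cam('wrist'); crop(w,220,150,420,320,4,'w5')
```

```text
t 5.75 tcp [ 606.8 -222.4   75.8] yaw x-axis deg -35.83 z [-4.e-04  6.e-04 -1.e+00] F [-2.44  4.39  3.5 ] M [ 1.15   0.689 -0.106] grip 12.33 j [ 0.47   0.476 -0.25   1.528  0.124  1.154 -2.   ]
```

View pics/w5.png

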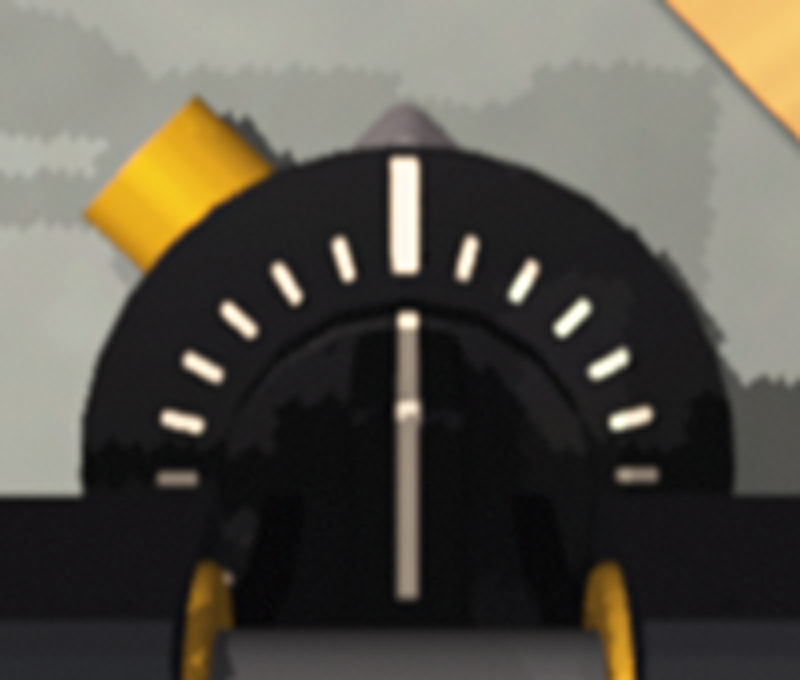

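Pointer lines up with the long mark (405,215 / 407,460 in the crop). Releasing.

>>> carry_out:
  commands: [0,0,0,0,0,0,0,0,0,0,0,0,0,0,0,0,0,0,0,0]
  fingers: 1

```text
time_s: 6.3
tool_pos: [606.9, -223.6, 75.8]
tcp_rot: [0.951, -0.309, 0.0, 0.0]
force: [0.4, -0.6, 0.2]
grip_width: 44.8
```

>>> carry_out:
  commands: [0,0,-0.02,0,0,0,-0.05,0,0,0,-0.09,0,0,0,-0.13,0,0,0,-0.16,0]

```text
time_s: 6.8
tool_pos: [607.3, -223.5, 238.8]
tcp_rot: [0.951, -0.309, 0.001, 0.0]
force: [0.5, -1.3, 0.4]
grip_width: 83.0
```

Run:
```python
from h import *
st(); w=cam('wrist','w6'); t=cam('top'); st()
# target hover viewing tug & the pad:
```

```text
t 6.8 tcp [ 607.3 -223.5  238.8] yaw x-axis deg -36.0 z [ 0.0025 -0.001  -1.    ] F [ 0.46 -1.32  0.37] M [ 0.035 -0.012 -0.002] grip 82.97 j [ 0.468  0.375 -0.254  1.32   0.093  1.456 -1.979]
t 6.9 tcp [ 608.9 -223.9  241.1] yaw x-axis deg -36.0 z [ 0.0076 -0.0026 -1.    ] F [-0.72  0.66 -0.02] M [ 0.078 -0.039 -0.021] grip 85.46 j [ 0.468  0.373 -0.254  1.318  0.093  1.454 -1.979]
```

View pics/w6.png

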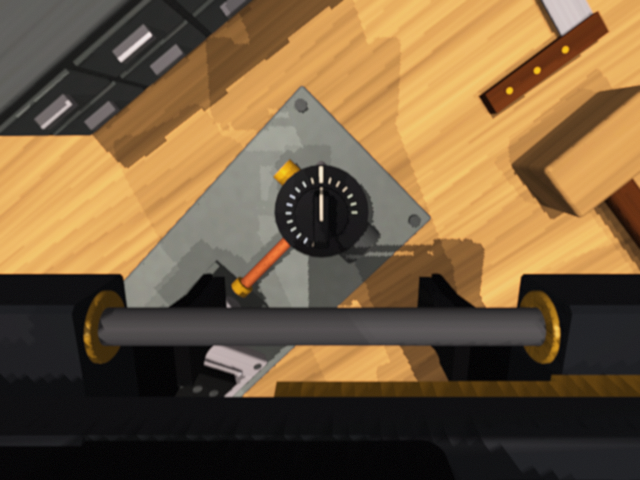

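Run:
```python
from h import *
print(tool([520,-55,250]))
```

```text
[-171.11569532  -84.39884248   -9.9847116 ]
```

>>> carry_out:
  commands: [-0.04,-0.02,-0.005,-8,-0.08,-0.04,-0.01,-16,-0.12,-0.06,-0.01,-24,-0.15,-0.075,-0.01,-32,-0.171,-0.084,-0.01,-40]

```text
time_s: 7.4
tool_pos: [516.7, -52.2, 245.4]
tcp_rot: [0.999, 0.039, -0.0, 0.0]
force: [-0.2, -0.3, 0.2]
grip_width: 86.9
```

>>> carry_out:
  commands: [0,0,0,-5.6,0,0,0,-5.6,0,0,0,-5.6,0,0,0,-5.6]

```text
time_s: 7.8
tool_pos: [517.9, -55.4, 245.3]
tcp_rot: [0.997, 0.082, -0.0, -0.0]
force: [-0.1, 0.1, 0.5]
grip_width: 86.8
```

Run:
```python
from h import *
st(); w=cam('wrist','w7'); crop(w,140,20,500,290,2.2,'w7c'); import pickle; pickle.dump(w,open('w7.pkl','wb')); st()
```

```text
t 7.8 tcp [517.9 -55.4 245.3] yaw x-axis deg 9.41 z [-6.e-04  1.e-04 -1.e+00] F [-0.09  0.14  0.51] M [ 0.058 -0.016 -0.015] grip 86.84 j [ 0.424  0.106 -0.434  1.635  0.045  1.411 -1.423]
t 7.85 tcp [518.  -55.3 245.4] yaw x-axis deg 9.44 z [-5.e-04  1.e-04 -1.e+00] F [0.68 0.32 0.28] M [-0.003  0.024 -0.014] grip 86.81 j [ 0.423  0.106 -0.435  1.635  0.045  1.411 -1.422]
```

View pics/w7c.png

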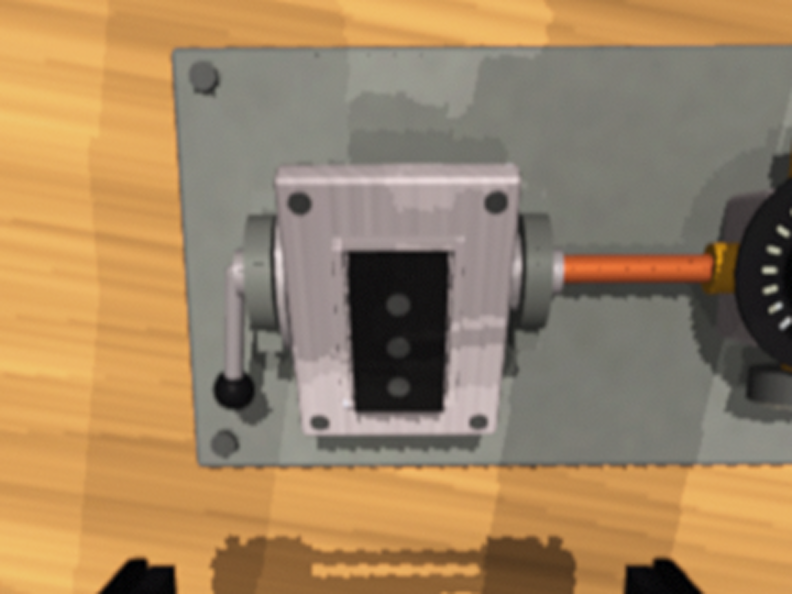

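```bash
cat > pad.py <<'E'
from h import *
import pickle
from scipy.optimize import least_squares
def pose(p):
    x,y,z,yaw,s=p
    Rm=R.from_euler('z',yaw).as_matrix()@R.from_euler('y',-s).as_matrix()  # x up slope
    return Rm,np.array([x,y,z])
E
python3 - <<'E'
from pad import *
w=pickle.load(open('w7.pkl','rb'))
pad=np.array([[31,17,0],[31,-17,0],[-31,-17,0],[-31,17,0]],float)
pl=np.array([[56,40,-14],[56,-40,-14],[-56,-40,-14],[-56,40,-14]],float)
pu=np.array([(347,252),(450,252),(444,411),(356,411)])/2.2+[140,20]
lu=np.array([(280,182),(517,182),(493,433),(303,433)])/2.2+[140,20]
def f(p,wp=1):
    Rm,t=pose(p); return np.r_[(proj(w,pad@Rm.T+t)-pu).ravel(),wp*(proj(w,pl@Rm.T+t)-lu).ravel()]
for wp in (0,1):
    r=least_squares(f,[575,-47,110,.16,.4],args=(wp,)); print(r.x.round(3),np.degrees(r.x[3:]).round(2)); print(f(r.x,1).round(1))
    S=np.load('station.npy'); Rm,t=pose(r.x); piv=np.array([574.95,-46.85,78]); print('pivot->pad in pad axes',(Rm.T@(t-piv)).round(1))
c=cam('scene'); crop(c,180,210,360,330,4.4,'s8'); pickle.dump(c,open('sc.pkl','wb'))
print((proj(c,pad@Rm.T+t)-[180,210])*4.4); print((proj(c,pl@Rm.T+t)-[180,210])*4.4)
E
```

```text
[ 5.54666e+02 -4.89100e+01  1.16638e+02  1.70000e-01  3.65000e-01] [ 9.72 20.92]
[ 0.4  0.2 -0.2 -0.1  0.5 -0.2 -0.7  0.1 -1.2 -7.9  0.8 -8.7  2.7  5.6
 -0.8  6.2]
pivot->pad in pad axes [-5.2  1.4 43.4]
[ 5.52534e+02 -4.90740e+01  1.01566e+02  1.64000e-01  4.31000e-01] [ 9.37 24.7 ]
[ 1.4  3.9 -1.3  3.8 -0.9 -2.  -0.1 -2.   1.1 -3.2 -1.  -3.3  0.1  1.5
  0.7  1.5]
pivot->pad in pad axes [-10.6   1.5  30.8]
[[483.4017879  267.21763488]
 [431.64258782 248.68685945]
 [472.53626569 196.67453653]
 [522.52954674 214.2353739 ]]
[[499.56538297 321.11042729]
 [376.81578991 276.56693313]
 [452.58095436 183.00067987]
 [567.9133303  223.43473274]]
```

View pics/s8.png

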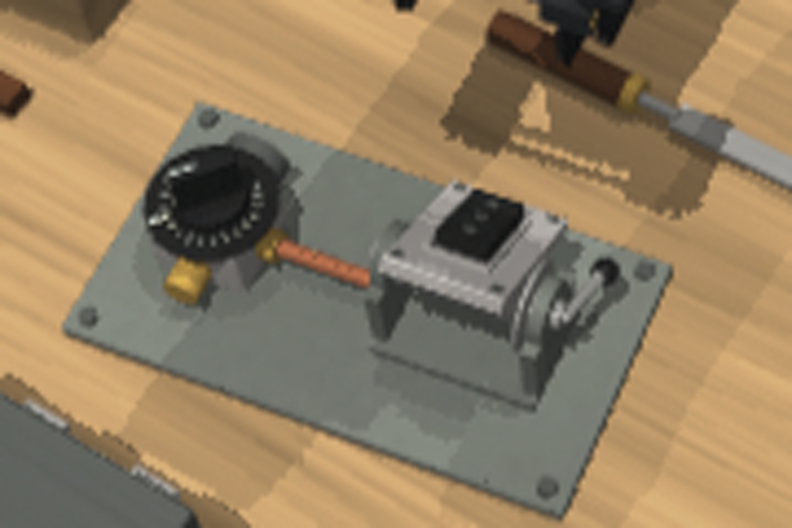

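Run:
```python
from pad import *
w=pickle.load(open('w7.pkl','rb'))
crop(w,255,85,385,230,4.1,'w7z')
im=w['pixels'][85:230,255:385,::-1]; im=cv2.convertScaleAbs(im,alpha=1,beta=0); g=(255*(im/255.)**0.45).astype(np.uint8); cv2.imwrite('pics/w7g.png',cv2.resize(g,None,fx=4.1,fy=4.1,interpolation=cv2.INTER_CUBIC))
```

```text
(no output)
```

View pics/w7g.png

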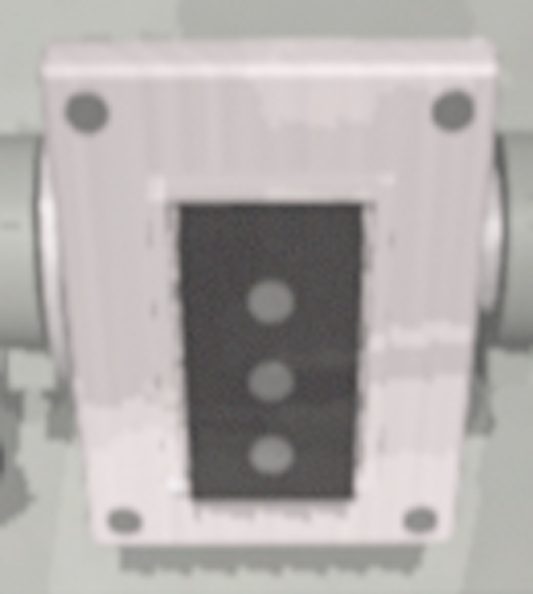

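```bash
cat > fit.py <<'E'
from pad import *
w=pickle.load(open('w7.pkl','rb'))
g=lambda L:np.array(L)/4.1+[255,85]
pad=np.array([[31,17,0],[31,-17,0],[-31,-17,0],[-31,17,0]],float)
pl=np.array([[56,40,-14],[56,-40,-14],[-56,-40,-14],[-56,40,-14]],float)
lu=g([(45,74),(495,74),(452,543),(97,543)])
pb=g([(355,498),(192,498)]); ho=g([(270,301),(270,381),(270.5,455)])
def model(p):
    Rm,t=pose(p[:5]); h=p[5]; return lambda P: proj(w,np.array(P,float)@Rm.T+t)
def f(p):
    m=model(p); return np.r_[(m(pl)-lu).ravel(),(m(pad[2:])-pb).ravel(),(m([[p[5],0,0],[0,0,0],[-p[5],0,0]])-ho).ravel()]
E
python3 - <<'E'
from fit import *
r=least_squares(f,[560,-47,115,.16,.4,18]); print(r.x.round(3),np.degrees(r.x[3:5]).round(2)); print(f(r.x).round(1))
Rm,t=pose(r.x[:5]); print('piv',(Rm.T@(t-[574.95,-46.85,78])).round(1))
print('face top px',(model(r.x)(pad[:2])-[255,85])*4.1,'base top',(model(r.x)([[31,17,-14],[31,-17,-14]])-[255,85])*4.1)
np.save('pad.npy',r.x)
E
```

```text
[ 5.50283e+02 -4.94660e+01  1.09946e+02  1.68000e-01  5.34000e-01
  1.84920e+01] [ 9.63 30.6 ]
[-0.2  0.6  0.2  0.  -0.4 -0.2 -0.5  0.2 -0.2  0.3 -0.3  0.5  0.3 -0.4
  0.4 -0.4  0.4 -0.5]
piv [-5.   1.5 40.1]
face top px [[177.47625583 241.68051812]
 [364.43042198 240.69878046]] base top [[180.27949729 200.87792397]
 [361.3199337  199.92256257]]
```

Run:
```python
from h import *
st(); print(tool([430,270,230]))
```

```text
t 7.9 tcp [518.  -55.2 245.5] yaw x-axis deg 9.48 z [-3.e-04  2.e-04 -1.e+00] F [-0.49 -0.44  0.2 ] M [-0.006 -0.005  0.012] grip 86.67 j [ 0.423  0.106 -0.435  1.635  0.045  1.411 -1.422]
[ -33.25585891 -335.24172292   15.5495274 ]
```

>>> carry_out:
  commands: [-0.005,-0.045,0,2,-0.01,-0.09,0,4,-0.015,-0.135,0,6,-0.02,-0.18,0,8,-0.025,-0.225,0,9.5]

```text
time_s: 8.4
tool_pos: [455.2, 164.3, 245.8]
tcp_rot: [1.0, -0.001, 0.0, 0.0]
force: [1.0, 0.3, -0.2]
grip_width: 86.7
```

>>> carry_out:
  commands: [0.01,-0.045,0,0,0.01,-0.085,0.01,0,0.012,-0.109,0.015,0,0.012,-0.109,0.015,0,0.012,-0.109,0.015,0]

```text
time_s: 8.9
tool_pos: [467.6, 271.8, 230.3]
tcp_rot: [1.0, 0.001, -0.0, 0.0]
force: [-0.7, -0.5, 0.1]
grip_width: 86.9
```

Run:
```python
from h import *
st(); w=cam('wrist','w9'); import pickle; pickle.dump(w,open('w9.pkl','wb')); st()
```

```text
t 8.9 tcp [467.6 271.8 230.3] yaw x-axis deg 0.1 z [-1.e-03 -2.e-04 -1.e+00] F [-0.7  -0.53  0.09] M [-0.02  -0.003 -0.008] grip 86.92 j [ 0.03   0.197 -0.727  1.599  0.132  1.397 -2.279]
t 8.95 tcp [467.9 271.1 230.6] yaw x-axis deg 0.02 z [-2.e-04 -4.e-04 -1.e+00] F [ 0.61 -0.03  0.63] M [-0.029 -0.037 -0.027] grip 86.96 j [ 0.031  0.196 -0.726  1.599  0.132  1.397 -2.279]
```

View pics/w9.png

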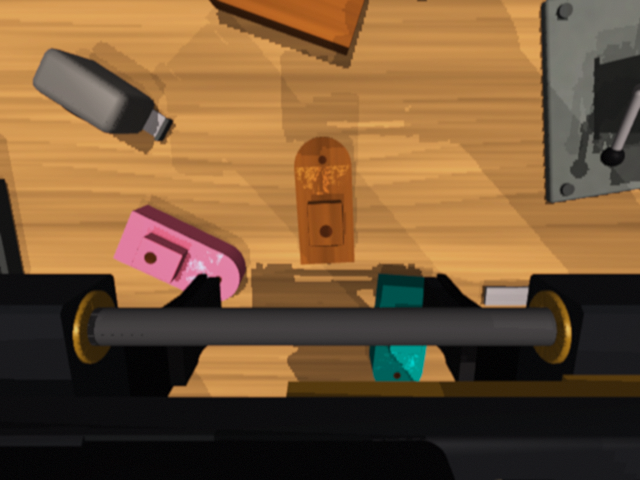

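Run:
```python
from h import *
import pickle
w=pickle.load(open('w9.pkl','rb')); im=w['pixels'][125:275,270:380,::-1]; g=(255*(im/255.)**.6).astype(np.uint8)
cv2.imwrite('pics/w9z.png',cv2.resize(g,None,fx=4,fy=4,interpolation=cv2.INTER_CUBIC))
```

```text
(no output)
```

View pics/w9z.png

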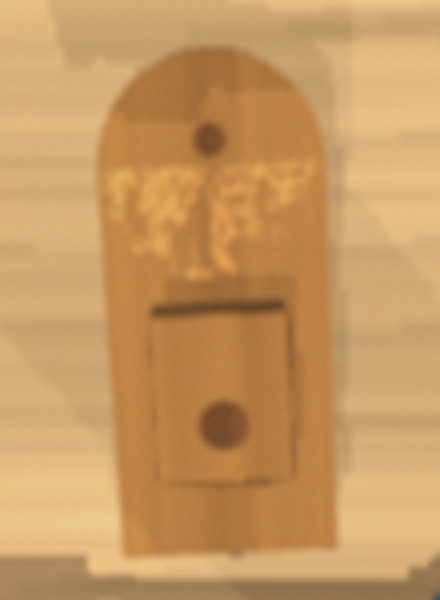

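Run:
```python
from h import *
import pickle
from scipy.optimize import least_squares
w=pickle.load(open('w9.pkl','rb')); g=lambda u:np.array(u)/4+[270,125]
W=lambda u:onz(w,g(u),36)
pts={'bow':(213,46),'L':(98,165),'R':(325,165),'SL':(124,556),'SR':(336,548)}
P={k:W(v) for k,v in pts.items()}
for k,v in P.items(): print(k,v.round(1))
def f(p):
    c,s=np.cos(p[2]),np.sin(p[2]); L=lambda q:np.array([c*(q[0]-p[0])+s*(q[1]-p[1]),-s*(q[0]-p[0])+c*(q[1]-p[1])])
    return np.r_[L(P['bow'])[0]-73,L(P['L'])[1]-27,L(P['R'])[1]+27,L(P['SL'])-[-50,27],L(P['SR'])-[-50,-27]]
r=least_squares(f,[466,270,0]); print(r.x,np.degrees(r.x[2]),f(r.x).round(1))
st()
print(tool([r.x[0],r.x[1],60]), tool([r.x[0],r.x[1],6]))
```

```text
bow [531.5 270.5  36. ]
L [504.4 297.4  36. ]
R [504.4 244.2  36. ]
SL [407.9 292.5  36. ]
SR [410.  239.6  36. ]
[4.58758233e+02 2.68536923e+02 4.79851992e-02] 2.7493493913602163 [-0.3 -0.3  0.5  0.3 -0.6 -0.1  0.4]
t 8.95 tcp [467.9 271.1 230.6] yaw x-axis deg 0.02 z [-2.e-04 -4.e-04 -1.e+00] F [ 0.61 -0.03  0.63] M [-0.029 -0.037 -0.027] grip 86.96 j [ 0.031  0.196 -0.726  1.599  0.132  1.397 -2.279]
[ -9.12621672   2.44406267 170.6342218 ] [ -9.11432727   2.42120336 224.63421566]
```

>>> carry_out:
  commands: [-0.006,0.0024,0.04,-2.7,-0.012,0.0024,0.08,-2.7,-0.012,0.0024,0.12,-2.7,-0.012,0.0024,0.15,-2.7,-0.012,0.0024,0.16,-2.7]

```text
time_s: 9.45
tool_pos: [454.7, 266.8, 68.2]
tcp_rot: [1.0, 0.023, -0.002, 0.001]
force: [-0.2, 0.1, 0.2]
grip_width: 86.9
```

>>> carry_out:
  commands: [0,0,0,0,0,0,0,0]

```text
time_s: 9.65
tool_pos: [456.7, 269.6, 72.4]
tcp_rot: [1.0, 0.024, 0.001, -0.0]
force: [0.3, -0.1, -0.1]
grip_width: 86.9
```

Run:
```python
from h import *
w=cam('wrist','w10'); st(); print(tool([456,268.4,6]))
```

```text
t 9.7 tcp [456.8 269.8  72.6] yaw x-axis deg 2.75 z [ 0.0026  0.001  -1.    ] F [-0.53 -0.08  0.17] M [ 0.013  0.08  -0.003] grip 87.08 j [ 1.000e-03  3.110e-01 -7.120e-01  1.828e+00  2.290e-01  1.084e+00
 -2.318e+00]
[-1.07285985  1.43265533 66.59667126]
```

View pics/w10.png

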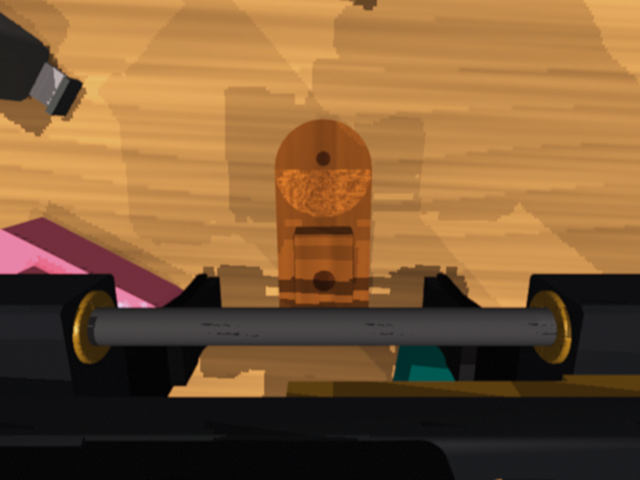

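>>> carry_out:
  commands: [0,0,0.02,0,0,0,0.04,0,0,0,0.055,0,0,0,0.063,0,0,0,0.063,0]

```text
time_s: 10.2
tool_pos: [455.4, 269.4, 7.4]
tcp_rot: [1.0, 0.024, -0.0, 0.0]
force: [-0.2, 0.3, -0.6]
grip_width: 86.7
```

>>> carry_out:
  commands: [0,0,0,0,0,0,0,0,0,0,0,0]

```text
time_s: 10.5
tool_pos: [456.0, 269.7, 8.4]
tcp_rot: [1.0, 0.024, 0.001, -0.0]
force: [0.5, -0.0, 0.4]
grip_width: 86.7
```

Run:
```python
from h import *
st()
```

```text
t 10.5 tcp [456.  269.7   8.4] yaw x-axis deg 2.79 z [ 1.1e-03  3.0e-04 -1.0e+00] F [ 0.47 -0.02  0.42] M [ 0.011  0.037 -0.027] grip 86.7 j [-0.034  0.399 -0.681  1.879  0.302  0.967 -2.373]
```

>>> carry_out:
  commands: [0,0.001,0.002,0,0,0.001,0.002,0,0,0.001,0.002,0,0,0.001,0.002,0,0,0.001,0.002,0]
  fingers: 0

```text
time_s: 11.0
tool_pos: [455.6, 268.5, 5.7]
tcp_rot: [1.0, 0.024, 0.0, 0.0]
force: [-0.3, 0.2, -0.3]
grip_width: 55.0
```

>>> carry_out:
  commands: [0,0,0,0,0,0,0,0]

```text
time_s: 11.2
tool_pos: [455.6, 268.5, 5.8]
tcp_rot: [1.0, 0.024, 0.0, 0.0]
force: [-0.2, -0.5, 0.1]
grip_width: 52.9
```

Run:
```python
from h import *
st(); w=cam('wrist','w11')
```

```text
t 11.2 tcp [455.6 268.5   5.8] yaw x-axis deg 2.8 z [ 1.e-04 -1.e-04 -1.e+00] F [-0.22 -0.51  0.11] M [ 0.044 -0.007 -0.017] grip 52.88 j [-0.034  0.401 -0.68   1.882  0.304  0.963 -2.373]
```

View pics/w11.png

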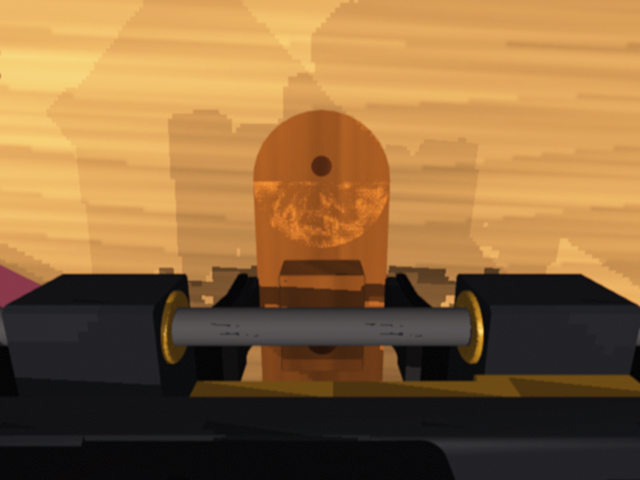

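>>> carry_out:
  commands: [0,0,-0.02,0,0,0,-0.06,0,0,0,-0.1,0,0,0,-0.15,0,0,0,-0.2,0]

```text
time_s: 11.75
tool_pos: [454.9, 268.2, 207.2]
tcp_rot: [1.0, 0.025, -0.0, 0.0]
force: [1.6, 1.2, -2.4]
grip_width: 53.0
```

>>> carry_out:
  commands: [0,0,0,0,0,0,0,0,0,0,0,0]

```text
time_s: 12.05
tool_pos: [454.9, 267.8, 204.0]
tcp_rot: [1.0, 0.024, -0.001, 0.001]
force: [-0.6, 0.1, -3.0]
grip_width: 53.2
```

Run:
```python
from h import *
st(); w=cam('wrist','w12')
p=np.load('pad.npy'); n=p[:3]; th=p[4]; yaw=p[3]
ex=np.array([np.cos(yaw),np.sin(yaw),0]); print(n,th)
# approach: level hull centre over pad, hull_mid at TCP + 3.2 ex, 12.2 above tip
s=telemetry.sense()
print(tool([*(n-3.2*ex)[:2],190]))
```

```text
t 12.05 tcp [454.9 267.8 204. ] yaw x-axis deg 2.79 z [-0.0022 -0.0014 -1.    ] F [-0.56  0.08 -3.04] M [ 0.029  0.069 -0.025] grip 53.17 j [ 0.049  0.183 -0.742  1.669  0.126  1.341 -2.236]
[550.28258176 -49.46567651 109.94635161] 0.5340343456811343
[ 76.77287396 321.91404076  14.01744457]
```

View pics/w12.png

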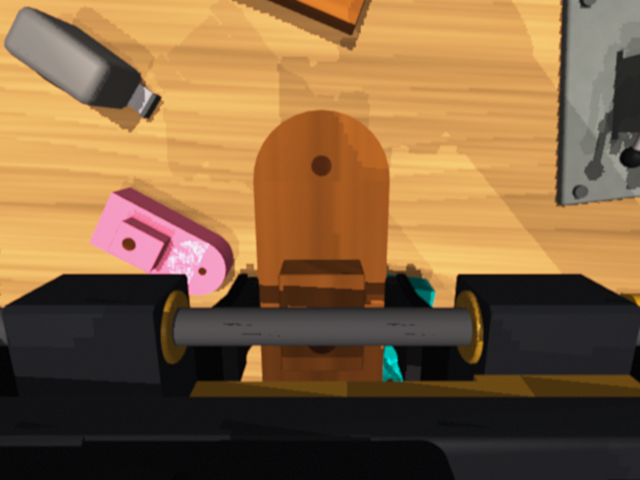

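>>> carry_out:
  commands: [0,0.045,0,-1,0,0.09,0,-2,0,0.135,0,-3,0,0.18,0,-4,0,0.225,0,-5]

```text
time_s: 12.6
tool_pos: [465.5, 41.8, 204.3]
tcp_rot: [0.998, 0.068, -0.001, -0.0]
force: [0.7, -0.2, -1.2]
grip_width: 52.9
```

>>> carry_out:
  commands: [0,0.045,0,-1,0,0.09,0,-1.8,0,0.105,0,-1.8,0,0.105,0,-1.8,0,0.105,0,-1.8]

```text
time_s: 13.1
tool_pos: [480.3, -59.2, 204.7]
tcp_rot: [0.996, 0.084, -0.001, -0.001]
force: [-0.8, 1.2, -1.8]
grip_width: 52.7
```

Run:
```python
from h import *
st(); w=cam('wrist','w13'); import pickle; pickle.dump(w,open('w13.pkl','wb')); st()
p=np.load('pad.npy');c=p[:3]; ex=np.array([np.cos(p[3]),np.sin(p[3]),0])
print(tool(c-14*ex+[0,0,50]))
im=w['pixels'][0:190,190:450,::-1]; g=(255*(im/255.)**.5).astype(np.uint8); cv2.imwrite('pics/w13g.png',cv2.resize(g,None,fx=3,fy=3,interpolation=cv2.INTER_CUBIC))
```

```text
t 13.1 tcp [480.3 -59.2 204.7] yaw x-axis deg 9.63 z [-0.0018  0.001  -1.    ] F [-0.78  1.19 -1.77] M [ 0.055  0.002 -0.029] grip 52.73 j [ 0.474  0.042 -0.453  1.784  0.018  1.322 -1.386]
t 13.15 tcp [480.4 -58.6 205. ] yaw x-axis deg 9.7 z [-1.4e-03  8.0e-04 -1.0e+00] F [-0.92  0.44 -1.53] M [ 0.09  -0.011  0.006] grip 53.17 j [ 0.474  0.042 -0.454  1.783  0.018  1.322 -1.386]
[56.43792009  2.75067349 44.98395734]
```

View pics/w13g.png

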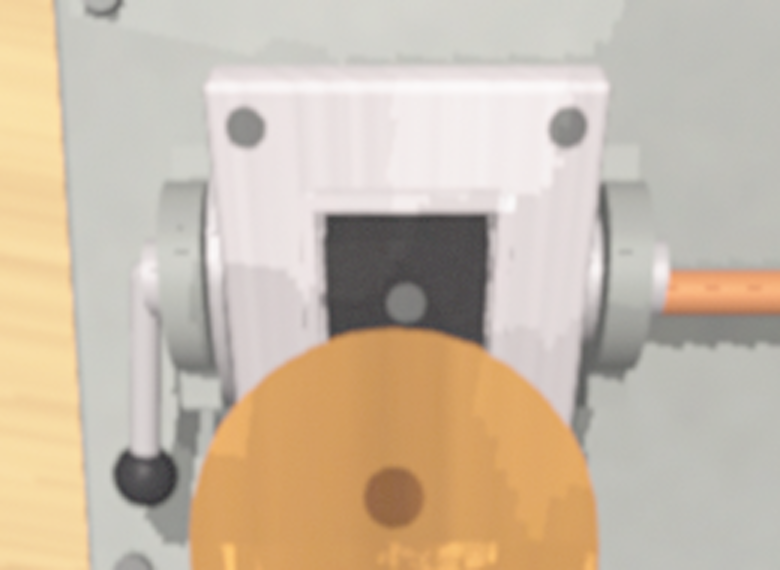

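Run:
```python
from pad import *
w7=pickle.load(open('w7.pkl','rb')); w=pickle.load(open('w13.pkl','rb')); p=np.load('pad.npy')
P=np.array([[56,40,-14],[56,-40,-14],[18.5,0,0],[31,17,-14],[31,-17,-14]],float)
m=np.array([(207,88),(607,88),(406,301),(328,213),(490,213)])/3+[190,0]
Rm,t=pose(p[:5]); print((proj(w,P@Rm.T+t)-m).round(1))
import fit
def f2(q):
    Rm,t=pose(q[:5]); return np.r_[fit.f(q),(proj(w,P@Rm.T+t)-m).ravel()]
r=least_squares(f2,p); print(r.x.round(3),np.degrees(r.x[3:5]),f2(r.x).round(1)); np.save('pad2.npy',r.x)
Rm,t=pose(r.x[:5]);print('piv',(Rm.T@(t-[574.95,-46.85,78])).round(1))
# station from plate edges in w7: corners left
for uv in [(173,48),(199,466)]: 
    q=onz(w7,np.array(uv)/2.2+[140,20],12); S=np.load('station.npy'); a=S[2]; d=q[:2]-S[:2]; print('corner local',np.cos(a)*d[0]+np.sin(a)*d[1],-np.sin(a)*d[0]+np.cos(a)*d[1])
# hull in tool: bow tip
st()
```

```text
[[ 0.5  3.7]
 [-0.5  3.5]
 [ 0.1  2. ]
 [-0.1  3. ]
 [-1.7  2.9]]
[ 5.51005e+02 -4.94150e+01  1.14256e+02  1.67000e-01  5.39000e-01
  1.82660e+01] [ 9.57063938 30.85433551] [-0.9 -0.8  1.3 -1.3  0.1 -0.2 -0.9  0.1  0.1  0.3 -0.5  0.4  0.4 -0.7
  0.5 -0.8  0.5 -0.9 -0.5  0.7  1.   0.6  0.3  0.4 -0.4  0.8 -1.   0.8]
piv [-2.   1.5 43.5]
corner local 94.5619782648034 174.52702910389044
corner local -93.21979688494966 174.7734049263155
t 13.15 tcp [480.4 -58.6 205. ] yaw x-axis deg 9.7 z [-1.4e-03  8.0e-04 -1.0e+00] F [-0.92  0.44 -1.53] M [ 0.09  -0.011  0.006] grip 53.17 j [ 0.474  0.042 -0.454  1.783  0.018  1.322 -1.386]
```

Run:
```python
from h import *
st(); print(tool([538.7,-51.6,155]))
```

```text
t 13.15 tcp [480.4 -58.6 205. ] yaw x-axis deg 9.7 z [-1.4e-03  8.0e-04 -1.0e+00] F [-0.92  0.44 -1.53] M [ 0.09  -0.011  0.006] grip 53.17 j [ 0.474  0.042 -0.454  1.783  0.018  1.322 -1.386]
[58.66731428  2.92577825 49.92743062]
```

>>> carry_out:
  commands: [0.03,0.001,0,0,0.059,0.0025,0.01,0,0.059,0.0025,0.03,0,0.059,0.0025,0.045,0,0.059,0.0025,0.05,0]

```text
time_s: 13.65
tool_pos: [538.0, -51.7, 153.7]
tcp_rot: [0.996, 0.085, -0.002, -0.0]
force: [-0.6, -0.2, -1.8]
grip_width: 52.9
```

>>> carry_out:
  commands: [0,0,0,0,0,0,0,0,0,0,0,0,0,0,0,0,0,0,0,0]

```text
time_s: 14.15
tool_pos: [539.6, -53.0, 156.2]
tcp_rot: [0.997, 0.084, 0.0, 0.0]
force: [-0.3, 0.1, -2.2]
grip_width: 53.0
```

Run:
```python
from h import *
st(); w=cam('wrist','w14'); c=cam('scene'); crop(c,220,200,370,310,5,'s14'); print(tool([538.7,-51.6,140]))
```

```text
t 14.15 tcp [539.6 -53.  156.2] yaw x-axis deg 9.59 z [ 8.e-04 -3.e-04 -1.e+00] F [-0.28  0.08 -2.19] M [0.007 0.029 0.01 ] grip 53.03 j [ 0.426  0.21  -0.466  1.715  0.099  1.24  -1.467]
[-0.5475048  -1.4961094  15.96690281]
```

View pics/s14.png

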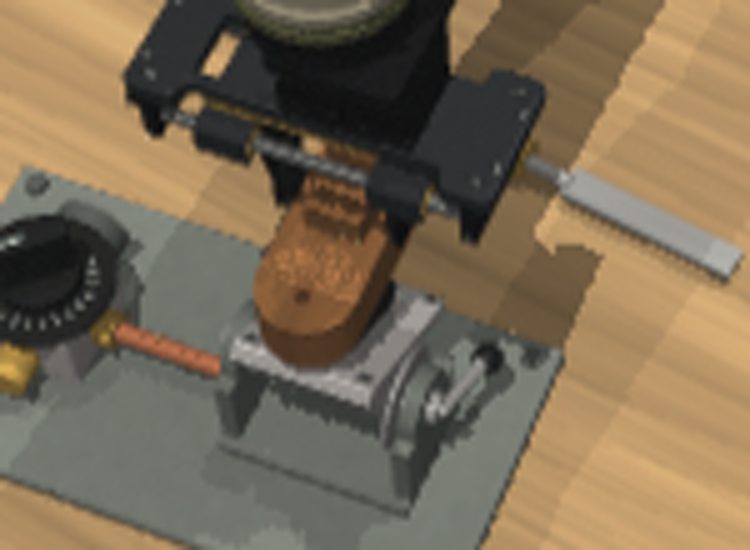

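View pics/w14.png

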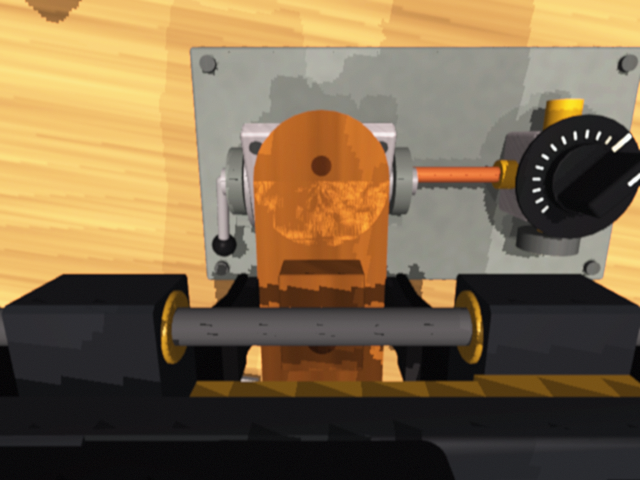

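>>> carry_out:
  commands: [0,-0.001,0.006,0,0,-0.001,0.012,0,0,-0.001,0.015,0,0,-0.001,0.016,0,0,-0.001,0.016,0]

```text
time_s: 14.75
tool_pos: [539.1, -51.9, 139.7]
tcp_rot: [0.996, 0.084, -0.0, 0.0]
force: [-1.9, 0.4, 0.2]
grip_width: 53.0
```

>>> carry_out:
  commands: [0,0,0.001,0,0,0,0.002,0,0,0,0.003,0,0,0,0.004,0,0,0,0.004,0]

```text
time_s: 15.25
tool_pos: [539.0, -52.1, 135.8]
tcp_rot: [0.996, 0.084, -0.0, 0.0]
force: [-5.8, -0.8, 4.8]
grip_width: 53.2
```

>>> carry_out:
  commands: [0,0,0.001,0,0,0,0.002,0,0,0,0.003,0,0,0,0.003,0,0,0,0.003,0]

```text
time_s: 15.75
tool_pos: [538.8, -52.1, 132.9]
tcp_rot: [0.997, 0.084, -0.0, 0.0]
force: [-6.9, -0.7, 5.8]
grip_width: 53.3
```

Run:
```python
from h import *
st(); w=cam('wrist','w15'); crop(w,180,90,470,390,2,'w15c')
```

```text
t 15.75 tcp [538.8 -52.1 132.9] yaw x-axis deg 9.59 z [-8.e-04 -4.e-04 -1.e+00] F [-6.9  -0.71  5.83] M [-0.07   1.325 -0.018] grip 53.3 j [ 0.422  0.229 -0.466  1.744  0.11   1.195 -1.477]
```

View pics/w15c.png

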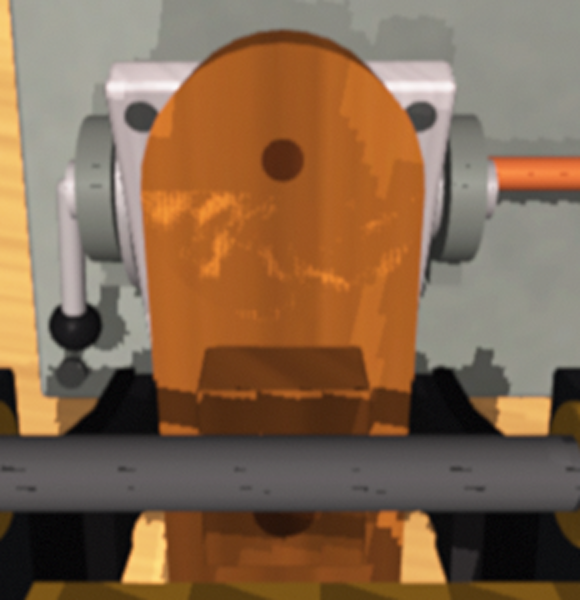

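>>> carry_out:
  commands: [0,0,0.0015,0,0,0,0.003,0,0,0,0.0045,0,0,0,0.005,0,0,0,0.005,0]

```text
time_s: 16.3
tool_pos: [538.4, -52.2, 127.9]
tcp_rot: [0.997, 0.084, -0.001, 0.0]
force: [-7.7, -1.1, 8.4]
grip_width: 53.2
```

>>> carry_out:
  commands: [0,0,0.0015,0,0,0,0.003,0,0,0,0.0045,0,0,0,0.005,0,0,0,0.005,0]

```text
time_s: 16.8
tool_pos: [537.9, -52.3, 122.8]
tcp_rot: [0.997, 0.084, -0.001, 0.0]
force: [-11.6, -1.2, 9.5]
grip_width: 52.9
```

Run:
```python
from h import *
st(); w=cam('wrist','w16'); crop(w,180,60,470,390,1.8,'w16c');c=cam('scene'); crop(c,220,200,370,310,5,'s16')
```

```text
t 16.8 tcp [537.9 -52.3 122.8] yaw x-axis deg 9.58 z [-2.7e-03 -7.0e-04 -1.0e+00] F [-11.64  -1.21   9.53] M [-0.096  2.356  0.025] grip 52.94 j [ 0.421  0.238 -0.465  1.756  0.115  1.177 -1.481]
```

View pics/w16c.png

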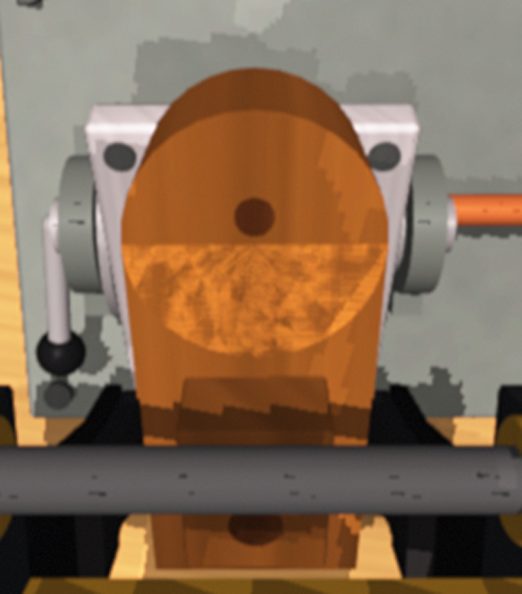

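View pics/s16.png

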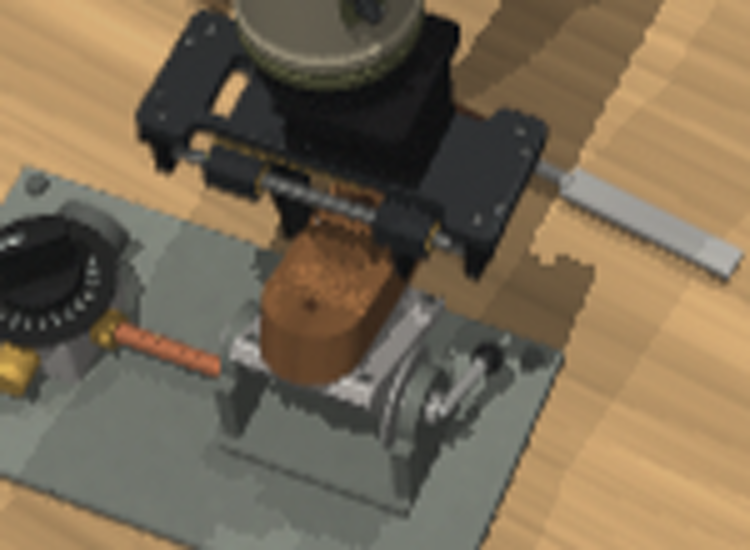

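>>> carry_out:
  commands: [-0.0005,0,0.001,0,-0.001,0,0.002,0,-0.0015,0,0.003,0,-0.0015,0,0.004,0,-0.0015,0,0.004,0]

```text
time_s: 17.4
tool_pos: [536.0, -52.6, 118.4]
tcp_rot: [0.997, 0.083, -0.002, 0.0]
force: [-11.9, -1.1, 8.9]
grip_width: 53.2
```

Run:
```python
from h import *
st(); w=cam('wrist','w17'); crop(w,180,60,470,390,1.8,'w17c')
```

```text
t 17.4 tcp [536.  -52.6 118.4] yaw x-axis deg 9.58 z [-3.7e-03 -7.0e-04 -1.0e+00] F [-11.92  -1.14   8.85] M [-0.177  2.457  0.038] grip 53.24 j [ 0.422  0.239 -0.464  1.765  0.116  1.169 -1.481]
```

View pics/w17c.png

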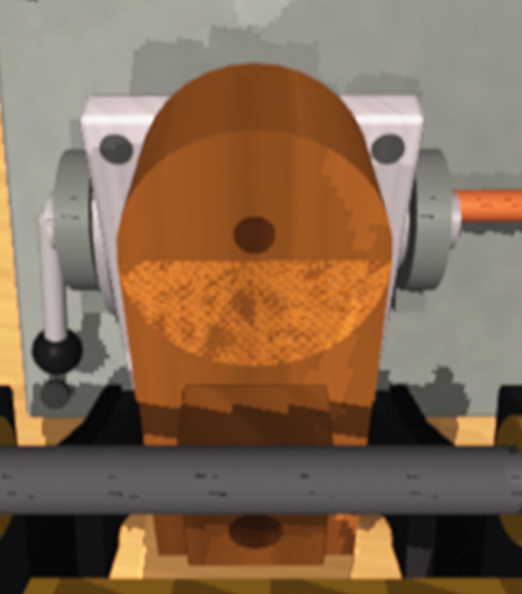

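```bash
cat > tilt.py <<'E'
from pad import *
def hull(w,pts,pix,s):
    yaw=np.arctan2(*R.from_quat(s['tcp_rot']).as_matrix()[[1,0],0]); ax=s['tool_pos']+np.array([0,0,18.7])
    ex=np.array([np.cos(yaw),np.sin(yaw),0]); ey=np.array([-np.sin(yaw),np.cos(yaw),0])
    pts=np.array(pts,float)
    def W(p):
        Rm=R.from_euler('z',yaw).as_matrix()@R.from_euler('y',-p[0]).as_matrix()
        return (pts-[p[1],p[3],p[2]])@Rm.T+ax
    f=lambda p:(proj(w,W(p))-pix).ravel()
    g=lambda p:np.r_[f(p),0.3*(p[1]+3.2),.3*(p[2]-6.5),.3*p[3]]
    r=least_squares(g,[.4,-3,6.5,0]); 
    print('tilt deg',np.degrees(r.x[0]).round(2),'axis in hull (x,z,y)',r.x[1:].round(1),'res',f(r.x).round(1))
    Rm=R.from_euler('z',yaw).as_matrix()@R.from_euler('y',-r.x[0]).as_matrix()
    mid=ax-Rm@np.array([r.x[1],r.x[3],r.x[2]])
    P=np.load('pad2.npy'); Rp,t=pose(P[:5]); print('hull_mid in pad (uncompressed)',(Rp.T@(mid-t)).round(1),'pad slope',np.degrees(P[4]))
E
python3 - <<'E'
from tilt import *
w=cam('wrist'); s=telemetry.sense()
hull(w,[[73,0,18],[73,0,-18],[14,16,18],[14,-16,18]],np.array([(254,130),(252,63),(183,387),(326,387)])/1.8+[180,60],s)
E
```

```text
tilt deg 22.01 axis in hull (x,z,y) [-5.9  4.9 -0.6] res [-0.3  0.2  0.9  0.3 -0.9 -0.2  0.4 -0.3]
hull_mid in pad (uncompressed) [ 3.7 -0.  21.8] pad slope 30.854335506634122
```

>>> carry_out:
  commands: [0,0,0.001,0,0,0,0.002,0,0,0,0.003,0,0,0,0.003,0,0,0,0.003,0]

```text
time_s: 18.0
tool_pos: [535.4, -52.7, 115.2]
tcp_rot: [0.997, 0.083, -0.003, 0.0]
force: [-12.9, -2.0, 7.3]
grip_width: 52.7
```

>>> carry_out:
  commands: [0,0,0.001,0,0,0,0.002,0,0,0,0.002,0]

```text
time_s: 18.3
tool_pos: [535.1, -52.8, 112.9]
tcp_rot: [0.997, 0.083, -0.003, 0.0]
force: [-13.5, -2.0, 8.1]
grip_width: 53.0
```

Run:
```python
from h import *
st(); w=cam('wrist','w18'); crop(w,180,60,470,390,1.8,'w18c')
```

```text
t 18.3 tcp [535.1 -52.8 112.9] yaw x-axis deg 9.57 z [-5.8e-03 -8.0e-04 -1.0e+00] F [-13.48  -1.96   8.14] M [-0.273  3.124  0.033] grip 53.02 j [ 0.421  0.244 -0.464  1.772  0.119  1.16  -1.483]
```

View pics/w18c.png

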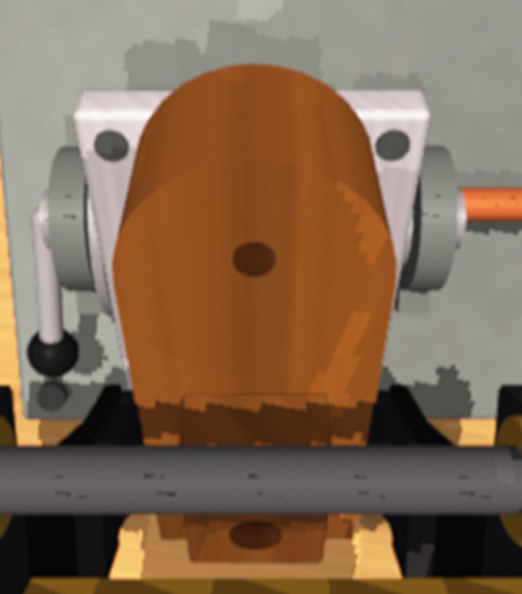

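Run:
```python
from tilt import *
w=cam('wrist'); s=telemetry.sense()
hull(w,[[73,0,18],[73,0,-18],[14,16,18],[14,-16,18]],np.array([(254,162),(253,64),(182,394),(327,394)])/1.8+[180,60],s)
```

```text
tilt deg 29.25 axis in hull (x,z,y) [-6.   6.7 -0.6] res [-0.1  0.   0.4  0.1 -0.1  0.  -0.2 -0.1]
hull_mid in pad (uncompressed) [ 0.8 -0.1 16.5] pad slope 30.854335506634122
```

>>> carry_out:
  commands: [0,0,0.001,0,0,0,0.002,0,0,0,0.002,0]

```text
time_s: 18.7
tool_pos: [535.3, -52.7, 111.3]
tcp_rot: [0.997, 0.083, -0.003, 0.0]
force: [-15.3, -1.7, 10.1]
grip_width: 53.0
```

Run:
```python
from h import *
st(); w=cam('wrist','w19'); crop(w,180,60,470,390,1.8,'w19c')
```

```text
t 18.7 tcp [535.3 -52.7 111.3] yaw x-axis deg 9.57 z [-5.2e-03 -8.0e-04 -1.0e+00] F [-15.32  -1.69  10.08] M [-0.251  3.259  0.048] grip 52.98 j [ 0.421  0.245 -0.464  1.773  0.12   1.156 -1.484]
```

View pics/w19c.png

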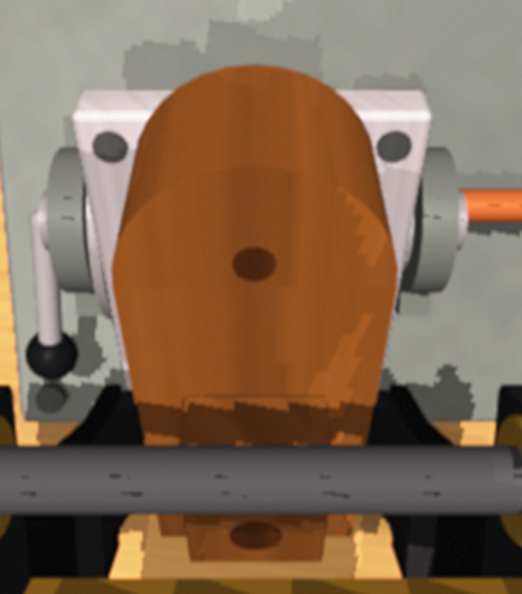

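```bash
cat >> tilt.py <<'E'
def ff(s,w=1.9):
    F=np.array(s['force'])+[0,0,w]; Rp,t=pose(np.load('pad2.npy')[:5]); print('contact in pad axes x,y,z',(Rp.T@F).round(1))
E
python3 - <<'E'
from tilt import *
w=cam('wrist'); s=telemetry.sense()
hull(w,[[73,0,18],[73,0,-18],[14,16,18],[14,-16,18]],np.array([(254,167),(253,65),(181,396),(327,396)])/1.8+[180,60],s); ff(s)
E
```

```text
tilt deg 30.11 axis in hull (x,z,y) [-6.1  6.4 -0.7] res [-0.3 -0.   0.3  0.1  0.2  0.  -0.2 -0.1]
hull_mid in pad (uncompressed) [ 0.3  0.  15.3] pad slope 30.854335506634122
contact in pad axes x,y,z [-7.   1.  17.5]
```

>>> carry_out:
  commands: [0,0,0.001,0,0,0,0.002,0,0,0,0.002,0]

```text
time_s: 19.1
tool_pos: [535.9, -52.6, 109.9]
tcp_rot: [0.997, 0.083, -0.002, 0.0]
force: [-15.1, -1.1, 15.2]
grip_width: 53.1
```

Run:
```python
from tilt import *
st(); ff(telemetry.sense()); w=cam('wrist','w20'); crop(w,180,60,470,390,1.8,'w20c')
```

```text
t 19.1 tcp [535.9 -52.6 109.9] yaw x-axis deg 9.57 z [-3.8e-03 -9.0e-04 -1.0e+00] F [-15.1   -1.1   15.16] M [-0.207  3.257  0.024] grip 53.05 j [ 0.42   0.247 -0.464  1.775  0.121  1.152 -1.485]
contact in pad axes x,y,z [-4.2  1.4 22.4]
```

View pics/w20c.png

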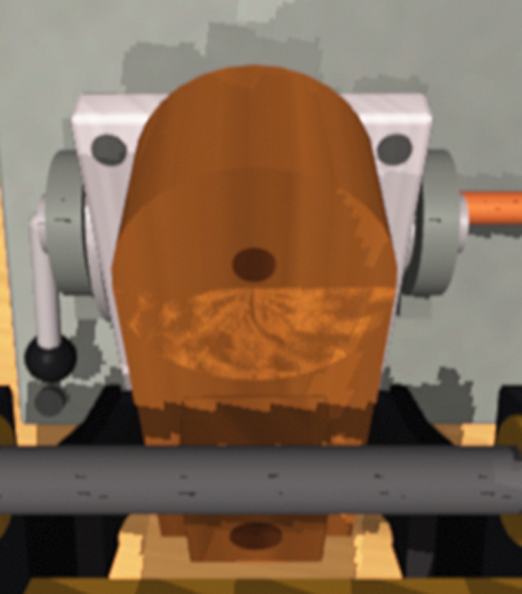

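>>> carry_out:
  commands: [-0.0007,0,-0.0012,0,-0.0014,0,-0.0024,0,-0.002,0,-0.0034,0,-0.002,0,-0.0034,0]

```text
time_s: 19.55
tool_pos: [534.2, -52.9, 113.0]
tcp_rot: [0.997, 0.083, -0.002, 0.0]
force: [-11.7, -1.5, 6.6]
grip_width: 53.3
```

Run:
```python
from tilt import *
st(); ff(telemetry.sense()); w=cam('wrist','w21'); crop(w,180,60,470,390,1.8,'w21c')
```

```text
t 19.55 tcp [534.2 -52.9 113. ] yaw x-axis deg 9.57 z [-3.2e-03 -7.0e-04 -1.0e+00] F [-11.73  -1.47   6.56] M [-1.750e-01  2.227e+00 -1.000e-03] grip 53.32 j [ 0.423  0.24  -0.464  1.776  0.117  1.156 -1.481]
contact in pad axes x,y,z [-5.8  0.5 13.3]
```

View pics/w21c.png

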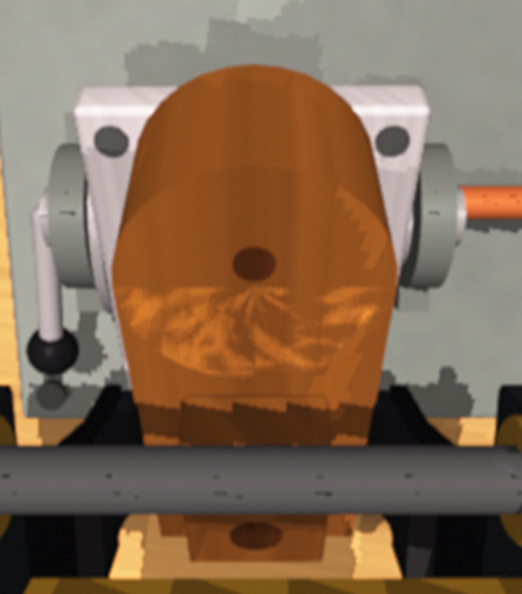

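>>> carry_out:
  commands: [-0.0006,0,-0.001,0,-0.0006,0,-0.001,0,-0.0006,0,-0.001,0,-0.0006,0,-0.001,0]

```text
time_s: 20.0
tool_pos: [533.8, -53.0, 113.8]
tcp_rot: [0.997, 0.083, -0.001, 0.0]
force: [-8.5, -0.9, 5.6]
grip_width: 53.2
```

>>> carry_out:
  commands: [0,0,0,0,0,0,0,0,0,0,0,0,0,0,0,0,0,0,0,0]

```text
time_s: 20.5
tool_pos: [533.9, -53.0, 113.8]
tcp_rot: [0.997, 0.083, -0.001, 0.0]
force: [-8.6, -1.5, 5.5]
grip_width: 53.2
```

Run:
```python
from tilt import *
st(); s=telemetry.sense(); ff(s); w=cam('wrist','w22'); crop(w,180,60,470,390,1.8,'w22c')
hull(w,[[73,0,18],[73,0,-18],[14,16,18],[14,-16,18]],np.array([(254,167),(253,65),(181,396),(327,396)])/1.8+[180,60],s)
c=cam('scene'); crop(c,190,190,370,320,4.4,'s22'); t=cam('top'); crop(t,290,130,450,240,4.8,'t22')
```

```text
t 20.5 tcp [533.9 -53.  113.8] yaw x-axis deg 9.58 z [-2.8e-03 -6.0e-04 -1.0e+00] F [-8.55 -1.5   5.47] M [-0.127  1.965 -0.017] grip 53.22 j [ 0.423  0.238 -0.464  1.776  0.116  1.157 -1.48 ]
contact in pad axes x,y,z [-3.7 -0.1 10.8]
tilt deg 30.25 axis in hull (x,z,y) [-6.1  6.4 -0.6] res [-0.3 -0.   0.3  0.1  0.2  0.  -0.2 -0.1]
hull_mid in pad (uncompressed) [ 0.3 -0.  18.2] pad slope 30.854335506634122
```

View pics/s22.png

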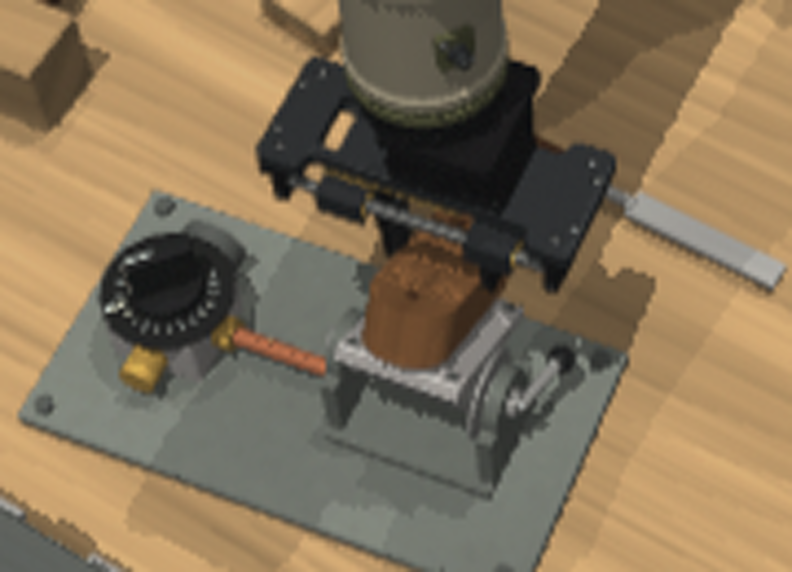

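View pics/w22.png

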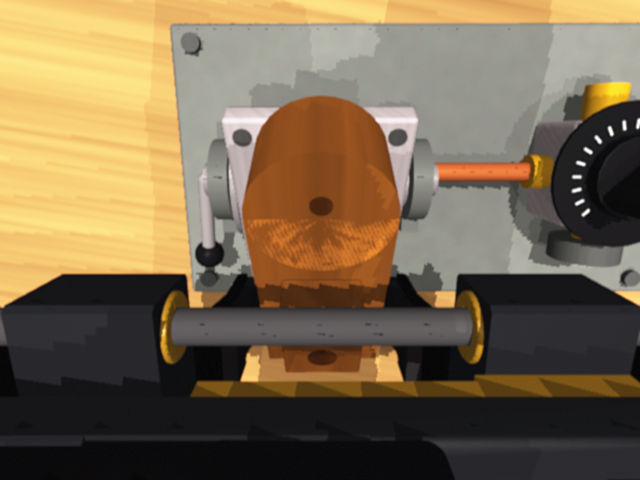

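Run:
```python
from tilt import *
w=cam('wrist'); pickle.dump(w,open('w22.pkl','wb'))
im=w['pixels'][85:225,190:450,::-1]; g=(255*(im/255.)**.6).astype(np.uint8); cv2.imwrite('pics/w22g.png',cv2.resize(g,None,fx=3,fy=3,interpolation=cv2.INTER_CUBIC))
Rp,t=pose(np.load('pad2.npy')[:5]); P=np.array([[56,40,-14],[56,-40,-14],[50,40,-14],[0,40,-14],[0,-40,-14]],float)
print((proj(w,P@Rp.T+t)-[190,85])*3)
```

```text
[[ 99.75153674 106.70307831]
 [685.58915408 106.00555804]
 [107.23888444 145.51775292]
 [157.47037739 405.91958408]
 [629.10960575 405.33884164]]
```

View pics/w22g.png

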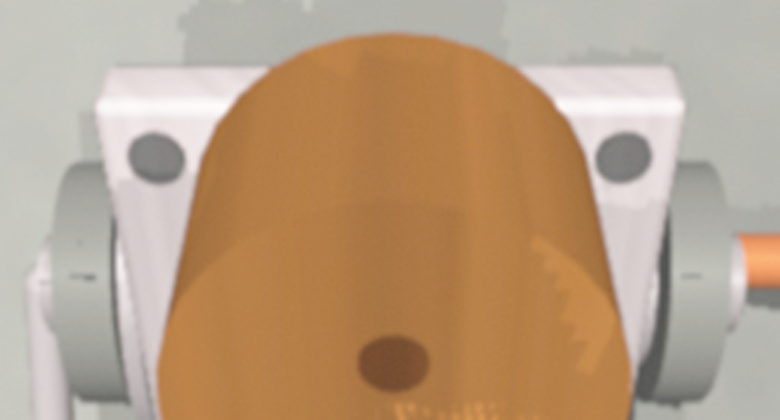

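Run:
```python
from tilt import *
w=pickle.load(open('w22.pkl','rb')); Rp,t=pose(np.load('pad2.npy')[:5])
# adjust pose to the seen corners (calib shift): 
pix=np.array([(321.4,152.7),(321.4,96.),(180+181/1.8,60+396/1.8),(180+327/1.8,60+396/1.8)])
H=np.array([[73,0,18],[73,0,-18],[14,16,18],[14,-16,18]],float)
obs=np.array([(100,103),(684.5,103)])/3+[190,85]; PC=np.array([[56,40,-14],[56,-40,-14]],float)
for label,free in (('free tilt',1),('flush',0)):
    def f(q):
        # q: cam shift 3, hull x,y,z in pad, dtilt
        Rd=R.from_euler('y',-q[6]*free).as_matrix(); 
        return np.r_[(proj(w,PC@Rp.T+t+q[:3])-obs).ravel(),(proj(w,(H@Rd.T+q[3:6])@Rp.T+t+q[:3])-pix).ravel(),q[:3]*.3]
    r=least_squares(f,[0,0,0,0,0,18,0]); print(label,r.x.round(2),np.degrees(r.x[6]).round(2),'res',f(r.x).round(1))
```

```text
free tilt [ 4.300e-01  1.300e-01 -4.500e-01  3.600e-01 -1.800e-01  1.898e+01
 -1.000e-02] -0.56 res [-0.   0.1  0.  -0.1 -0.2 -0.  -0.2 -0.1  0.4  0.1  0.1 -0.   0.1  0.
 -0.1]
flush [ 0.43  0.13 -0.45  0.71 -0.18 18.9   0.  ] 0.0 res [-0.   0.1  0.  -0.1 -0.2  0.7 -0.3 -0.6  0.4 -0.1  0.2 -0.2  0.1  0.
 -0.1]
```

Run:
```python
from tilt import *
st(); ff(telemetry.sense()); print(manip.finish_job())
```

```text
t 20.7 tcp [533.8 -53.  113.8] yaw x-axis deg 9.58 z [-2.8e-03 -6.0e-04 -1.0e+00] F [-9.87 -0.41  5.79] M [-0.206  1.9   -0.004] grip 52.79 j [ 0.423  0.238 -0.464  1.776  0.116  1.157 -1.48 ]
contact in pad axes x,y,z [-4.5  1.2 11.6]
the job is handed in; nothing more can be done
None
```

I set the knob, picked up the tug, and handed the job in at 20.7 s with the tug still gripped and pressed on the pad. The hand-in gives no verdict.

**What I did**
- **Knob:** I turned it 49.4° clockwise until the pointer lined up with the long mark, then let go. A close wrist picture taken before letting go showed them in line, and later pictures showed the knob unmoved.
- **Tug:** I gripped the brown, round-bowed tug across its sides and lifted it. The tool can only point straight down, so I lowered the tug onto the head and let it pivot in the fingers. I pressed briefly to about 22 N and it stopped tilting, which I took as flush. Then I eased off along the pad's normal.

**Last checks**
- **Push:** 11 to 12 N normal to the pad, plus about 4 N along the slope.
- **Grip:** fingers at 53 mm.
- **Tilt:** the hull measured 30.2° against a pad slope of 30.9°, so about 0.01 rad apart (limit 0.05).
- **Centring:** within about 1 mm of the pad's centre along and across.
- **Bystanders:** I saw nothing else moved, but I did not measure each one.

**One disagreement:** the pictures put the hull 4 to 5 mm higher on the pad than the measured push implies. First contact also came about 3 mm higher than my model predicted. I blame my estimate of the pad's height, because the tilt stopped and the force fell about 2.5 N per mm as I backed off, which matches a flush contact.

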